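# Check the shrink-fitted block, then hold the clamp open on its cam lever

## Task

The bearing block in the spring clamp has been cooling after its pin was shrunk in. First take a reading: pick up the infrared thermometer, hold it steadily aimed at the pin end that faces the thermometer's side of the bench, from about a hand's breadth straight in front of it, for about two seconds, and lay it back flat on the bench. Then take the cam lever by its ball knob, swing it up to its highest lift, where it stands upright, without going over the top, and finish still holding the knob there so that the clamp stays open for me to slide the block out; leave the block and the other things on the bench where they are.

Things in the scene. Friction and masses are not known exactly. Their poses are not given: they have to be found in the camera images.
- fixture: Spring clamp fixture, fixed to the bench: grey base 150 x 190 x 18 mm, two 16 mm columns 144 mm apart along its y, dark top plate 50 (x) x 176 (y) mm with its upper face 160 mm above the bench. Origin: centre of the base's underside. z up; -x is its front, turned to the thermometer's side of the bench. Block and clamp stand at its centre; the lever swings in its y-z plane (x = 0).
- clamp_bar (a joint): Lift in m of the clamp bar (steel, 36 x 178 x 18 mm, sliding on the columns) that two springs push down: 0 (within 0.3 mm) = closed, foot on the block; about 0.0066 = highest lift. Springs: about 50 N closed, 65 N at the top. A rod through the top plate joins it to the cam lever's pivot, which rises with it.
- clamp_foot (a point): Foot under the middle of the clamp bar, 24 x 30 x 8 mm dark steel, that presses on the top pad of the block. Origin: centre of its underside, 92 mm above the bench when closed; axes parallel to the fixture's.
- cam_lever (a joint): Angle in rad of the eccentric lever; its bearing cam runs on the top plate: 0 = level, to the fixture's +y; 1.571 = upright = highest lift; beyond, the clamp drops again. Hinge along the fixture's x, above its origin. Starts at 0.05 to 0.30; free play to 0.37 (pivot 183 mm above the bench), then the pivot is 178 + 12*sin(angle) mm up. About 8 N at most at the knob; springs back if let go midway.
- lever_knob (a point): Black ball knob, 30 mm diameter, on the end of the cam lever's 11 mm round bar. Origin: centre of the ball, 115 mm from the pivot. Turns with the lever: its y points outward along it, its x is parallel to the fixture's x. Pinched from above with the fingers on its two sides along the fixture's x, it turns between the fingers as the lever swings.
- bearing_block: Dark iron bearing block, loose, held by the clamp: foot 44 (x) x 96 (y) x 12 mm, round boss 52 mm diameter, 40 mm long along x, height 62 mm, about 0.7 kg. Origin: centre of its underside, 30 mm above the bench; axes parallel to the fixture's. A bright 24 mm steel pin runs through the boss along x and sticks out 14 mm on both sides.
- pin_end (a point): Centre of the pin's end face on the block's -x side (the side turned to the thermometer's side of the bench): 34 mm in front of the block's centre, 64 mm above the bench. The thermometer is to be aimed here.
- thermometer: Pistol-shaped infrared thermometer, 0.2 kg, lying on its side. Grey barrel along its x, 44 mm wide (y), 40 mm high, 150 mm long with the round black lens hood in front (+x, the way it looks). Black handle 36 x 32 mm, 110 mm long, to its -y from the barrel's rear, behind x = -30 mm. Origin: under the barrel's middle, on the bench; z up. Can be picked across the barrel near the origin.
- lens (a point): Centre of the thermometer's front, 75 mm ahead (x) of its origin and 20 mm above the side it lies on.
- spray_can: White spray can with a black cap, 66 mm diameter, 190 mm tall, standing on the bench; origin under its centre. Leave alone.
- grease_jar: Small grey jar with black lid, 60 mm diameter, 55 mm tall; origin under its centre. Leave alone.
- wrench: Steel wrench lying flat on the bench; origin under its middle. Leave alone.
Things that resemble listed ones, but are neither listed nor needed, are in the scene too. What is meant by the thermometer is not white, and is the smaller of those in its own colour.

How it is judged:
By the outcome, as a careful person would: the job done as asked, in the order asked, and still so for the second after the job is handed in, while the arm keeps its last pose, push and grip.
It also fails if it takes over 64 s, if anything falls off the work surface, if the arm or the gripper's body presses on something with over 40 N, if the wrist force passes 120 N, or if a joint passes its speed limit or range.

## Robot

A 6-joint arm with a two-finger parallel gripper is mounted at the origin on the work surface. World frame = base frame: x ahead of the robot, y to its left, z up, the work surface at z = 0. Lengths are in mm, angles in rad, forces in N, time in s.
With the tool pointing down it reaches from about 350 to 975 mm from the base axis. Payload 7.1 kg.
Tool frame: the origin (TCP) lies between the finger pads, 19 mm behind the fingertips; this is the grasp point; z points along the fingers, y is the direction in which the jaws open and shut (so a half turn about z gives the same grasp; the last joint's range is limited). The gripper opens to 88 mm and grips with 3 to 60 N. Pads are 20 mm wide; open, the fingers measure 115 mm over their backs; the gripper's body (75 mm by 178 mm) begins 61 mm behind the grasp point.
Start: joints at [-1.159, 0.423, 1.63, -0, 1.089, -0.019], TCP at [261.014, -567.87, 241.375] pointing down, gripper open.
Joint ranges: [-3, 3], [-0.9, 2.11], [0.09, 2.58], [-1.31, 4.45], [0.11, 2.69], [-2.54, 2.54]. Speed limits (rad/s): [2.39, 2.39, 3.01, 3.14, 3.14, 3.14].

## Interface

Orientations are given as a rotation vector (axis times angle).
In Python, from workcell import ctrl gives the robot as it stands. The module is installed in compiled form; this text tells all that it offers.
- The arm moves only by the tool send_rows, never from a script. Its argument "commands" is a list of rows, each an object with "translation": the shift along the world's x, y, z normalised to -1 to 1, where 1 is 0.1 m, a list of three; "twist": the turn, a rotation vector about the world's x, y, z normalised to -1 to 1, where 1 is 0.5 rad, a list of three. A call has exactly 10 rows; each row is the pose to reach, as a shift and turn from the pose commanded when the call began; what a row does not reach only later rows make up. A row lasts 1/10 s, in which the tool goes at most 50 mm and 8.59 degrees, less where a joint would pass 70% of its speed; a pose out of reach is approached as far as the arm can. A call with a number of a shift or a turn outside -1 to 1 is refused whole. A call with a gripper value outside its range is refused whole. "grip" is the closure, from -1 (fully open) to 1 (shut), set as the call begins (left out, the last holds). The fingers move at their own pace and stop on an object; the grip force is fixed at half the most. Time passes only in rows, so rows that repeat a pose let the fingers close, or fill a call up. It gives the time, the measured TCP pose, the force and the opening at its end, in the units of the state.
- ctrl.get_obs(): the state, without advancing time (a new reading comes with each control period).
- ctrl.get_image(name): name is "scene" or "top"; returns a dict with "img" (480x640x3 uint8, red, green, blue), "intrinsics" (3x3 intrinsics, pixels), "dist" ([k1, k2, p1, p2, k3] as OpenCV has them; the pictures are not rectified), "cam_to_world" (4x4, takes a point from camera to world coordinates). Camera axes: x right, y down, z forward; pixel columns grow to the right and rows downward; lengths in mm; the calibration is good to about 2 mm. A picture is of the moment at which its call begins. There is no depth.
- ctrl.close_job(): hands the job in, once; it reports no verdict.
The state is a dict: "t": time; "qpos": joint angles; "qvel": joint speeds; "joint_torque": joint torques, N m; "ee_pos": TCP position; "orientation": TCP orientation; "ft_force": force on the tool from outside, world axes, zero at the start; "moment": the same for the moment, N m; "width": finger opening in mm.
Only numpy, scipy, OpenCV 4.12 (cv2) and the standard library are available. Lean on these libraries where they do the work, as an engineer would, in place of code of your own. Each camera call takes 0.05 s, during which the arm holds its last target. There are 200 camera calls.

## Working session

There is one attempt and no reset: what is moved stays moved. The work goes in short steps, Python scripts to look and compute and a tool call to move; the robot and the scene stay as the last step left them, time stands still between calls to the robot, and variables do not carry over. Pictures are saved under pics/ and viewed, about 8 in all and at most 12, crops included, and the job is handed in when it is done.

Besides the shell and the picture viewer there is one more tool, called by a JSON object that holds its "op" and its "data". send_rows: Moves the arm, as the interface text tells. Its arguments: {"type":"object","properties":{"commands":{"type":"array","items":{"type":"object","properties":{"translation":{"type":"array","items":{"type":"number"}},"twist":{"type":"array","items":{"type":"number"}}}}},"grip":{"type":"number"}},"required":["commands"]}

```bash
mkdir -p pics; cat > h.py <<'E'
import numpy as np, cv2, sys
from workcell import ctrl
def grab(n,tag):
    d=ctrl.get_image(n); cv2.imwrite(f'pics/{tag}.png',d['img'][:,:,::-1]); np.savez(f'pics/{tag}.npz',**{k:np.array(d[k]) for k in('img','intrinsics','dist','cam_to_world')}); return d
def load(tag): return dict(np.load(f'pics/{tag}.npz'))
def ray(d,uv):
    p=cv2.undistortPoints(np.array([[uv]],float),d['intrinsics'],d['dist'])[0,0]
    M=d['cam_to_world']; return M[:3,3],M[:3,:3]@np.array([p[0],p[1],1.])
def onplane(d,uv,z):
    o,r=ray(d,uv); return o+r*(z-o[2])/r[2]
def proj(d,P):
    M=np.linalg.inv(d['cam_to_world']); rv=cv2.Rodrigues(M[:3,:3])[0]
    return cv2.projectPoints(np.array(P,float).reshape(-1,1,3),rv,M[:3,3],d['intrinsics'],d['dist'])[0][:,0]
E
python3 - <<'E'
from h import *
for n in('scene','top'):
    d=grab(n,n+'0'); print(n,np.round(d['cam_to_world'],3).tolist(),np.round(d['intrinsics'],1).tolist(),d['dist'])
o=ctrl.get_obs(); print({k:np.round(v,3) for k,v in o.items()})
E
```

```text
scene [[-0.645, 0.555, -0.525, 1184.29], [0.764, 0.456, -0.456, 547.857], [-0.014, -0.695, -0.718, 1025.914], [0.0, 0.0, 0.0, 1.0]] [[571.1, 0.0, 328.5], [0.0, 571.1, 228.6], [0.0, 0.0, 1.0]] [-0.12394862  0.          0.          0.          0.        ]
top [[0.004, -0.99, 0.144, 274.139], [-1.0, -0.006, -0.014, -15.688], [0.015, -0.144, -0.989, 1732.947], [0.0, 0.0, 0.0, 1.0]] [[577.6, 0.0, 314.8], [0.0, 577.6, 245.3], [0.0, 0.0, 1.0]] [0.02385349 0.         0.         0.         0.        ]
{'t': np.float64(0.1), 'qpos': array([-1.159,  0.424,  1.631,  0.   ,  1.089, -0.019]), 'qvel': array([ 0.   , -0.002, -0.003, -0.002,  0.001, -0.   ]), 'joint_torque': array([-0.0000e+00, -5.4562e+01, -2.7432e+01,  6.5000e-02,  1.9000e-02,
       -0.0000e+00]), 'ee_pos': array([ 260.852, -567.445,  240.665]), 'orientation': array([-3.068, -0.671,  0.   ]), 'ft_force': array([ 0.83 , -1.025,  0.426]), 'moment': array([-0.028,  0.005, -0.007]), 'width': np.float64(88.139)}
```

View pics/top0.png

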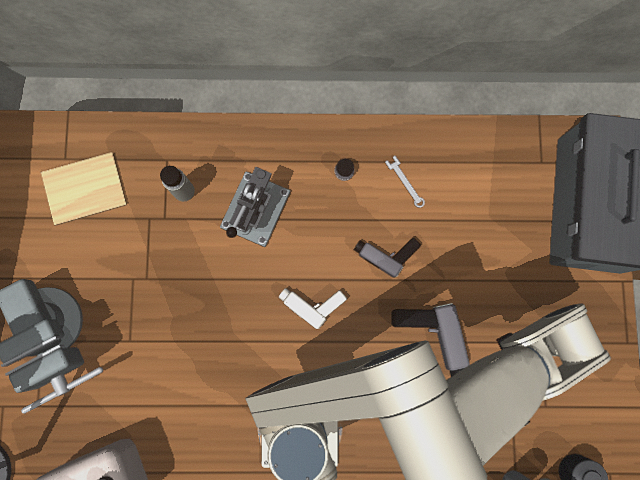

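View pics/scene0.png

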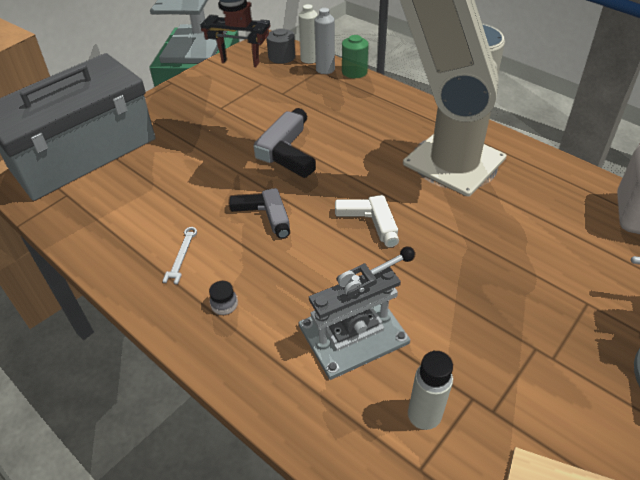

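Top view: the target thermometer (grey, the smaller one) has its barrel at about (380,256), its lens at (357,244) and its handle going to (415,243). The fixture is at (257,207) with the knob at (231,232). The white pistol at (312,307) and the large grey one at (440,330) are decoys. In the scene view the target is at (275,212), the fixture at (355,310) and the knob at (407,254).

```bash
python3 - <<'E'
from h import *
a=load('top0')['img'][150:290,210:440]; b=load('scene0')['img'][180:390,220:440]
A=cv2.resize(a[:,:,::-1],None,fx=3.4,fy=3.4,interpolation=cv2.INTER_CUBIC)
cv2.imwrite('pics/c1.png',A)
B=cv2.resize(b[:,:,::-1],None,fx=2.8,fy=2.8,interpolation=cv2.INTER_CUBIC)
cv2.imwrite('pics/c2.png',B)
t=load('top0');s=load('scene0')
print('base',proj(t,[[0,0,0]]),proj(s,[[0,0,0]]))
for n,d,z in(('top',t,20),):
    for uv in((357,244),(380,256),(397,268),(415,243)): print(uv,onplane(d,uv,z).round(0))
for uv in((257,207),): print(onplane(t,uv,18).round())
# knob by triangulation
o1,r1=ray(t,(231,232));o2,r2=ray(s,(407,254))
x=np.linalg.lstsq(np.c_[r1,-r2],o2-o1,rcond=None)[0];print('knob',o1+r1*x[0],o2+r2*x[1])
E
```

```text
base [[300.03899635 425.26338647]] [[455.05516016 160.27348278]]
(357, 244) [ 528. -167.   20.]
(380, 256) [ 492. -236.   20.]
(397, 268) [ 457. -286.   20.]
(415, 243) [ 532. -341.   20.]
[640. 135.  18.]
knob [532.37857825 187.58674045 197.81633002] [534.84351836 183.48525724 197.68788378]
```

View pics/c1.png

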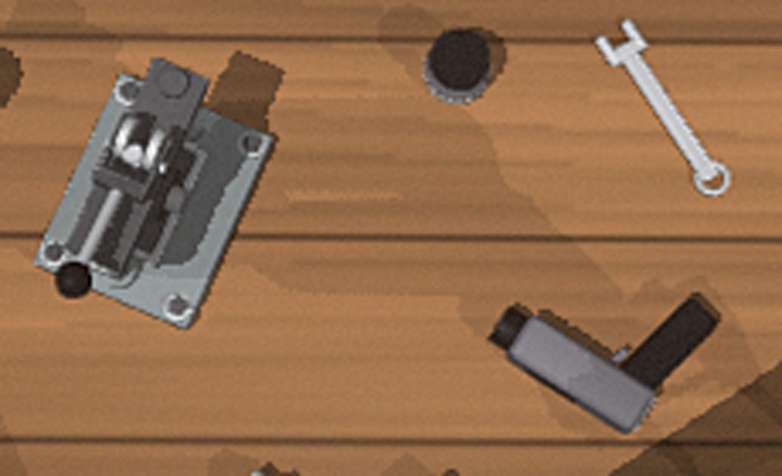

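View pics/c2.png

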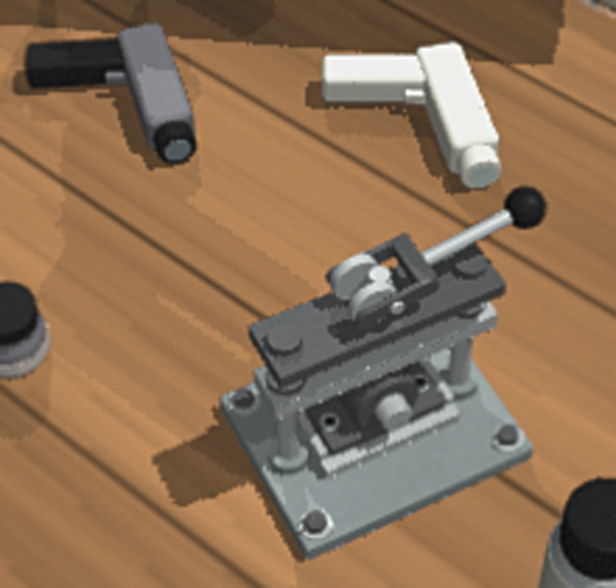

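The crops confirm the directions: fixture +y points lower-left in the top view, its front faces the thermometer, and the lens end is towards the fixture. Next I'll take precise poses from masks and corners.

```bash
python3 - <<'E'
from h import *
t=load('top0');s=load('scene0')
c1=lambda u,v:((u+.5)/3.4-.5+210,(v+.5)/3.4-.5+150)
c2=lambda u,v:((u+.5)/2.8-.5+220,(v+.5)/2.8-.5+180)
# fixture base top corners z=18
C=np.array([onplane(t,c1(*p),18)[:2] for p in((120,73),(274,135),(190,328),(37,263))])
print('top corners',C.round(1).tolist(),'centre',C.mean(0).round(1))
e=[C[2]-C[1],C[3]-C[0]];print('y_f yaw',[np.degrees(np.arctan2(v[1],v[0])).round(1) for v in e],[np.linalg.norm(v).round() for v in e])
e=[C[1]-C[0],C[2]-C[3]];print('-x_f yaw',[np.degrees(np.arctan2(v[1],v[0])).round(1) for v in e],[np.linalg.norm(v).round() for v in e])
D=np.array([onplane(s,c2(*p),18)[:2] for p in((222,400),(311,550),(532,447))])
print('scene corners',D.round(1).tolist(), 'centre', ((D[0]+D[2])/2).round(1),((C[0]+C[2])/2).round(1))
# thermometer barrel mask in top: grey (low sat) bright-ish
def mask(d,box,lo,hi,satmax):
    x0,y0,x1,y1=box;im=d['img'][y0:y1,x0:x1];h=cv2.cvtColor(im,cv2.COLOR_RGB2HSV)
    m=((h[...,1]<satmax)&(h[...,2]>=lo)&(h[...,2]<=hi)).astype(np.uint8)
    n,l,st,ce=cv2.connectedComponentsWithStats(m);k=1+st[1:,4].argmax()
    return (l==k).astype(np.uint8),(x0,y0),st[k,4],ce[k]+[x0,y0]
m,o,a,ce=mask(t,(345,225,430,290),70,200,70)
pts=cv2.findContours(m,0,1)[0][0][:,0]+o
W=np.array([onplane(t,p,38)[:2] for p in pts],np.float32)
print('barrel',a,ce,cv2.minAreaRect(W), np.round(cv2.boxPoints(cv2.minAreaRect(W))).tolist())
for nm,p in(('lensfront L',(488,338)),('lensfront R',(508,305)),('trigger',(620,355))): print(nm,onplane(t,c1(*p),20).round(1))
# knob
K=[]
for d,b in((t,(222,222,242,244)),(s,(396,242,418,266))):
    x0,y0,x1,y1=b;im=d['img'][y0:y1,x0:x1].max(2);mm=(im<45).astype(np.uint8)
    n,l,st,cc=cv2.connectedComponentsWithStats(mm);k=1+st[1:,4].argmax();print('knob',st[k],cc[k]+[x0,y0]);K.append(ray(d,cc[k]+[x0,y0]))
(o1,r1),(o2,r2)=K;x=np.linalg.lstsq(np.c_[r1,-r2],o2-o1,rcond=None)[0];print('knob',o1+r1*x[0],o2+r2*x[1])
E
```

```text
top corners [[751.1, 173.6], [695.3, 35.0], [520.4, 107.2], [577.7, 243.1]] centre [636.1 139.7]
y_f yaw [np.float64(157.6), np.float64(158.1)] [np.float64(189.0), np.float64(187.0)]
-x_f yaw [np.float64(-112.0), np.float64(-112.8)] [np.float64(149.0), np.float64(147.0)]
scene corners [[700.2, 38.7], [755.2, 173.3], [585.2, 244.5]] centre [642.7 141.6] [635.8 140.4]
barrel 633 [380.78830964 259.66982622] ((478.2363586425781, -235.21063232421875), (130.83609008789062, 46.23209762573242), 56.811344146728516) [[423.0, -277.0], [462.0, -303.0], [533.0, -193.0], [495.0, -168.0]]
lensfront L [ 512.8 -155.4   20. ]
lensfront R [ 542.4 -173.3   20. ]
trigger [ 498.4 -271.7   20. ]
knob [ 5  5 10 10 64] [231.65625 231.5625 ]
knob [  4   5  14  14 134] [406.98507463 253.78358209]
knob [533.48489126 185.78159707 198.39334264] [534.89899492 183.42243275 198.3226007 ]
```

{"op": "send_rows", "data": {"commands": [{"translation":[0.06,0.09,0],"twist":[0,0,0.03]},{"translation":[0.12,0.18,0],"twist":[0,0,0.06]},{"translation":[0.2,0.3,0],"twist":[0,0,0.09]},{"translation":[0.3,0.45,0],"twist":[0,0,0.13]},{"translation":[0.38,0.57,0],"twist":[0,0,0.17]},{"translation":[0.46,0.69,0],"twist":[0,0,0.2]},{"translation":[0.52,0.78,0],"twist":[0,0,0.23]},{"translation":[0.57,0.86,0],"twist":[0,0,0.26]},{"translation":[0.62,0.93,0],"twist":[0,0,0.28]},{"translation":[0.65,0.99,0],"twist":[0,0,0.3]}], "grip": -1}}

```text
t: 1.1
ee_pos: [326.4, -468.4, 241.4]
orientation: [3.01, 0.901, 0.0]
ft_force: [-0.1, 0.2, -0.5]
width: 88.1
```

{"op": "send_rows", "data": {"commands": [{"translation":[0.06,0.09,0],"twist":[0,0,0.03]},{"translation":[0.12,0.18,0],"twist":[0,0,0.06]},{"translation":[0.2,0.3,0],"twist":[0,0,0.09]},{"translation":[0.3,0.45,0],"twist":[0,0,0.13]},{"translation":[0.38,0.57,0],"twist":[0,0,0.17]},{"translation":[0.46,0.69,0],"twist":[0,0,0.2]},{"translation":[0.52,0.78,0],"twist":[0,0,0.23]},{"translation":[0.57,0.86,0],"twist":[0,0,0.26]},{"translation":[0.62,0.93,0],"twist":[0,0,0.28]},{"translation":[0.65,0.99,0],"twist":[0,0,0.3]}]}}

```text
t: 2.1
ee_pos: [391.4, -369.4, 241.4]
orientation: [2.934, 1.124, 0.0]
ft_force: [0.6, -0.6, -0.2]
width: 88.3
```

{"op": "send_rows", "data": {"commands": [{"translation":[0.06,0.09,-0.05],"twist":[0,0,0.03]},{"translation":[0.12,0.18,-0.1],"twist":[0,0,0.06]},{"translation":[0.2,0.3,-0.16],"twist":[0,0,0.09]},{"translation":[0.3,0.45,-0.24],"twist":[0,0,0.13]},{"translation":[0.38,0.57,-0.3],"twist":[0,0,0.17]},{"translation":[0.46,0.69,-0.36],"twist":[0,0,0.2]},{"translation":[0.52,0.78,-0.4],"twist":[0,0,0.23]},{"translation":[0.57,0.86,-0.44],"twist":[0,0,0.26]},{"translation":[0.62,0.93,-0.47],"twist":[0,0,0.28]},{"translation":[0.65,0.99,-0.5],"twist":[0,0,0.3]}]}}

```text
t: 3.1
ee_pos: [456.5, -270.5, 191.3]
orientation: [2.841, 1.34, 0.0]
ft_force: [-0.1, -1.3, -0.2]
width: 87.7
```

{"op": "send_rows", "data": {"commands": [{"translation":[0.04,0.06,-0.1],"twist":[0,0,0.03]},{"translation":[0.08,0.12,-0.2],"twist":[0,0,0.06]},{"translation":[0.12,0.18,-0.3],"twist":[0,0,0.09]},{"translation":[0.16,0.24,-0.4],"twist":[0,0,0.12]},{"translation":[0.2,0.31,-0.5],"twist":[0,0,0.15]},{"translation":[0.24,0.37,-0.6],"twist":[0,0,0.18]},{"translation":[0.28,0.43,-0.7],"twist":[0,0,0.2]},{"translation":[0.31,0.48,-0.8],"twist":[0,0,0.22]},{"translation":[0.315,0.485,-0.85],"twist":[0,0,0.22]},{"translation":[0.315,0.485,-0.85],"twist":[0,0,0.22]}]}}

```text
t: 4.1
ee_pos: [487.2, -222.0, 105.5]
orientation: [-2.763, -1.493, 0.001]
ft_force: [0.1, 0.0, 0.1]
width: 87.8
```

```bash
python3 - <<'E'
from h import *
d=grab('scene','s1'); c=d['img'][150:270,200:340]
cv2.imwrite('pics/c3.png',cv2.resize(c[:,:,::-1],None,fx=4,fy=4,interpolation=cv2.INTER_CUBIC))
print(ctrl.get_obs()['ee_pos'],ctrl.get_obs()['orientation'])
E
```

```text
[ 487.39177128 -222.33001569  106.05129425] [-2.76342957e+00 -1.49340213e+00  6.74433887e-04]
```

View pics/c3.png

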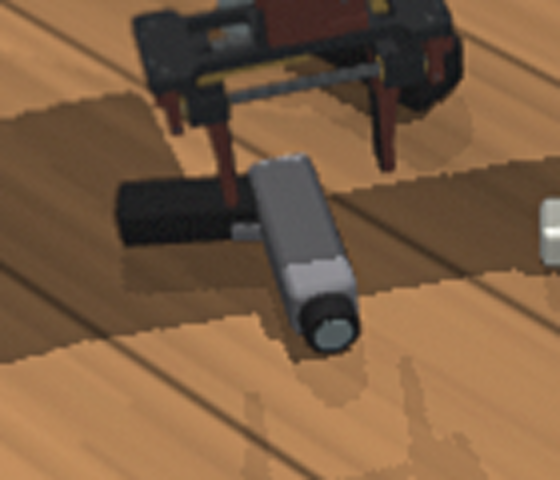

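The gripper straddles the barrel, with the lens face at crop (332,334), which is scene pixel (282.6,233). The trigger is well behind the fingers, so I descend.

{"op": "send_rows", "data": {"commands": [{"translation":[0,0,-0.1]},{"translation":[0,0,-0.2]},{"translation":[0,0,-0.3]},{"translation":[0,0,-0.4]},{"translation":[0,0,-0.5]},{"translation":[0,0,-0.6]},{"translation":[0,0,-0.68]},{"translation":[0,0,-0.74]},{"translation":[0,0,-0.78]},{"translation":[0,0,-0.8]}]}}

```text
validation failed for argument at $.co...
```

{"op": "send_rows", "data": {"commands": [{"translation":[0,0,0]},{"translation":[0,0,0]},{"translation":[0,0,0]},{"translation":[0,0,0]},{"translation":[0,0,0]},{"translation":[0,0,0]},{"translation":[0,0,0]},{"translation":[0,0,0]},{"translation":[0,0,0]},{"translation":[0,0,0]}], "grip": 1}}

```text
validation failed for argument at $.co...
```

```bash
python3 - <<'E'
from h import *
d=load('s1'); print('lens scene',onplane(d,(282.6,233.1),20))
o=ctrl.get_obs(); print({k:np.round(o[k],2) for k in('t','ee_pos','orientation','ft_force','width')})
d=grab('scene','s2'); c=d['img'][150:270,200:340]
E
```

```text
lens scene [ 531.8972884  -167.54717385   20.        ]
{'t': np.float64(4.15), 'ee_pos': array([ 487.39, -222.33,  106.05]), 'orientation': array([-2.76, -1.49,  0.  ]), 'ft_force': array([ 0.14, -0.92, -0.41]), 'width': np.float64(87.94)}
```

{"op": "send_rows", "data": {"commands": [{"translation":[0.01,-0.01,-0.1],"twist":[0,0,0]},{"translation":[0.02,-0.01,-0.2],"twist":[0,0,0]},{"translation":[0.02,-0.01,-0.3],"twist":[0,0,0]},{"translation":[0.02,-0.01,-0.4],"twist":[0,0,0]},{"translation":[0.02,-0.01,-0.5],"twist":[0,0,0]},{"translation":[0.02,-0.01,-0.6],"twist":[0,0,0]},{"translation":[0.02,-0.01,-0.68],"twist":[0,0,0]},{"translation":[0.02,-0.01,-0.74],"twist":[0,0,0]},{"translation":[0.02,-0.01,-0.78],"twist":[0,0,0]},{"translation":[0.02,-0.01,-0.8],"twist":[0,0,0]}]}}

```text
t: 5.2
ee_pos: [489.5, -223.3, 26.0]
orientation: [-2.764, -1.493, 0.0]
ft_force: [0.3, 0.0, -0.4]
width: 88.0
```

{"op": "send_rows", "data": {"commands": [{"translation":[0,0,0],"twist":[0,0,0]},{"translation":[0,0,0],"twist":[0,0,0]},{"translation":[0,0,0],"twist":[0,0,0]},{"translation":[0,0,0],"twist":[0,0,0]},{"translation":[0,0,0],"twist":[0,0,0]},{"translation":[0,0,0],"twist":[0,0,0]},{"translation":[0,0,0],"twist":[0,0,0]},{"translation":[0,0,0],"twist":[0,0,0]},{"translation":[0,0,0],"twist":[0,0,0]},{"translation":[0,0,0],"twist":[0,0,0]}], "grip": 1}}

```text
t: 6.2
ee_pos: [489.8, -223.5, 26.6]
orientation: [2.764, 1.493, 0.001]
ft_force: [0.8, -0.5, 3.2]
width: 43.7
```

```bash
python3 - <<'E'
from h import *
o=ctrl.get_obs(); print({k:np.round(o[k],2) for k in('t','ee_pos','orientation','ft_force','width')})
d=grab('scene','s2');c=d['img'][150:270,200:340]
cv2.imwrite('pics/c4.png',cv2.resize(c[:,:,::-1],None,fx=4,fy=4,interpolation=cv2.INTER_CUBIC))
E
```

```text
{'t': np.float64(6.2), 'ee_pos': array([ 489.78, -223.51,   26.55]), 'orientation': array([2.76, 1.49, 0.  ]), 'ft_force': array([ 0.8 , -0.51,  3.16]), 'width': np.float64(43.71)}
```

View pics/c4.png

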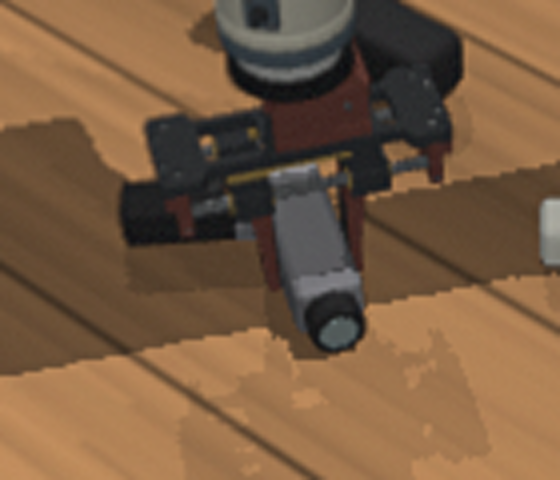

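Grasp is secure (width 43.7 mm, barrel aligned, lens at crop (337,330)). Next I lift it and bring it in front of the pin.

{"op": "send_rows", "data": {"commands": [{"translation":[0,0,0.05],"twist":[0,0,0]},{"translation":[0,0,0.12],"twist":[0,0,0]},{"translation":[0,0,0.2],"twist":[0,0,0]},{"translation":[0.02,0.05,0.28],"twist":[0,0,0.01]},{"translation":[0.04,0.1,0.35],"twist":[0,0,0.02]},{"translation":[0.08,0.18,0.4],"twist":[0,0,0.04]},{"translation":[0.11,0.26,0.43],"twist":[0,0,0.05]},{"translation":[0.14,0.34,0.44],"twist":[0,0,0.07]},{"translation":[0.17,0.42,0.44],"twist":[0,0,0.08]},{"translation":[0.2,0.5,0.44],"twist":[0,0,0.1]}]}}

```text
t: 7.25
ee_pos: [509.6, -172.4, 70.1]
orientation: [-2.725, -1.563, 0.0]
ft_force: [0.5, 0.0, -3.0]
width: 44.4
```

{"op": "send_rows", "data": {"commands": [{"translation":[0.04,0.1,0],"twist":[0,0,0.02]},{"translation":[0.08,0.2,0],"twist":[0,0,0.04]},{"translation":[0.12,0.3,0],"twist":[0,0,0.06]},{"translation":[0.16,0.4,0],"twist":[0,0,0.08]},{"translation":[0.2,0.5,0],"twist":[0,0,0.1]},{"translation":[0.24,0.6,0],"twist":[0,0,0.12]},{"translation":[0.28,0.7,0],"twist":[0,0,0.14]},{"translation":[0.32,0.79,0],"twist":[0,0,0.16]},{"translation":[0.36,0.87,0],"twist":[0,0,0.18]},{"translation":[0.4,0.95,0],"twist":[0,0,0.2]}]}}

```text
t: 8.25
ee_pos: [549.9, -77.7, 70.4]
orientation: [2.643, 1.698, 0.0]
ft_force: [-0.1, -0.8, -1.5]
width: 43.8
```

{"op": "send_rows", "data": {"commands": [{"translation":[0.03,0.08,0],"twist":[0,0,0.02]},{"translation":[0.06,0.15,0],"twist":[0,0,0.03]},{"translation":[0.08,0.21,0],"twist":[0,0,0.045]},{"translation":[0.1,0.27,0],"twist":[0,0,0.055]},{"translation":[0.12,0.32,0],"twist":[0,0,0.065]},{"translation":[0.14,0.36,0],"twist":[0,0,0.07]},{"translation":[0.15,0.39,0],"twist":[0,0,0.075]},{"translation":[0.155,0.4,0],"twist":[0,0,0.077]},{"translation":[0.155,0.4,0],"twist":[0,0,0.077]},{"translation":[0.155,0.4,0],"twist":[0,0,0.077]}]}}

```text
t: 9.25
ee_pos: [564.9, -38.5, 70.3]
orientation: [-2.611, -1.747, 0.0]
ft_force: [0.3, -0.1, -1.6]
width: 44.4
```

```bash
python3 - <<'E'
from h import *
o=ctrl.get_obs(); print({k:np.round(o[k],3) for k in('t','ee_pos','orientation','ft_force','width')})
s=grab('scene','s3');t=grab('top','t3')
A=cv2.resize(s['img'][190:390,230:430,::-1],None,fx=2.9,fy=2.9,interpolation=cv2.INTER_CUBIC)
B=cv2.resize(t['img'][150:290,220:420,::-1],None,fx=2,fy=2,interpolation=cv2.INTER_CUBIC)
A=A[:, :400]if 0 else A
C=np.zeros((580,800,3),np.uint8);C[:,:400]=A[:, 90:490];C[:280,400:]=B;cv2.imwrite('pics/c5.png',C)
E
```

```text
{'t': np.float64(9.25), 'ee_pos': array([564.914, -38.499,  70.335]), 'orientation': array([-2.611, -1.747,  0.   ]), 'ft_force': array([ 0.35 , -0.137, -1.648]), 'width': np.float64(44.397)}
```

View pics/c5.png

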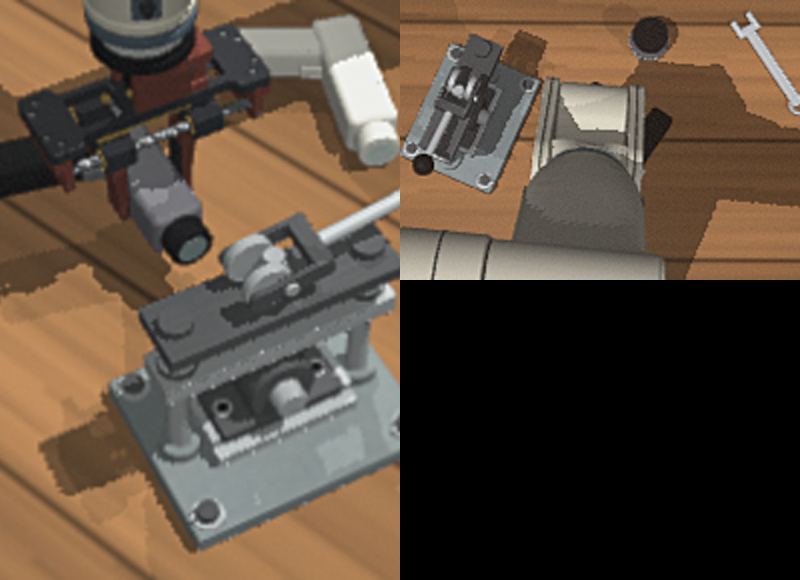

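Scene view: lens face at crop (193,245), far pin end at about (291,397). Working out the aim error from these two in the same view.

```bash
python3 - <<'E'
from h import *
s=load('s3')
f=lambda u,v:((u+90.5)/2.9-.5+230,(v+.5)/2.9-.5+190)
L=onplane(s,f(193,245),64);P=onplane(s,f(291,396),64)
th=np.radians(67.6);xf=np.array([np.cos(th),np.sin(th)]);yf=np.array([-xf[1],xf[0]])
d=(P-L)[:2];print(L,P,'along',d@xf,'lat',d@yf,'yaw',np.degrees(np.arctan2(d[1],d[0])))
print('tcp->lens', (L[:2]-[564.9,-38.5])@xf,(L[:2]-[564.9,-38.5])@yf)
# model predictions in image
c=np.array([639.3,141]);
for n,q in(('lens',np.r_[np.array([564.9,-38.5])+70*xf,63.8]),('pin+',np.r_[c+34*xf,64]),('pin-',np.r_[c-34*xf,64])):
    p=proj(s,q)[0];print(n,p,((p[0]-230+.5)*2.9-90.5,(p[1]-190+.5)*2.9-.5))
# base corners for refit of centre/yaw in scene: screws
E
```

```text
[588.55395516  24.04279512  64.        ] [649.01948834 164.53866986  64.        ] along 152.93652721989446 lat -2.364353010502547 yaw 66.71429492715774
tcp->lens 66.83751475290306 1.9640360556728171
lens [327.12585744 275.53439832] (np.float64(192.61498658850013), np.float64(248.99975514102408))
pin+ [363.15809244 329.33724492] (np.float64(297.10846808146437), np.float64(405.0280102690362))
pin- [346.91426555 305.21092969] (np.float64(250.00137009629054), np.float64(335.0616960868254))
```

```bash
python3 - <<'E'
from h import *
s=load('s3');c=s['img'][262:337,310:385,::-1]
cv2.imwrite('pics/c6.png',cv2.resize(c,None,fx=8,fy=8,interpolation=cv2.INTER_CUBIC))
E
```

```text
(no output)
```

View pics/c6.png

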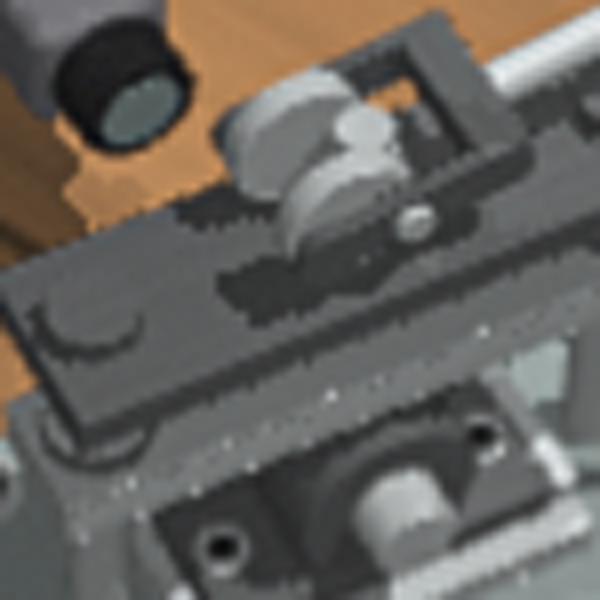

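In the zoom, the far pin end sits at crop (425,530), which is scene (362.6,328). The lens is at (145,108), which is scene (327.7,275). Both match my model within about 1 px, so the aim is off laterally by roughly 1.4 mm at about 88 mm distance. I hold steady here.

{"op": "send_rows", "data": {"commands": [{"translation":[0,0,0],"twist":[0,0,0]},{"translation":[0,0,0],"twist":[0,0,0]},{"translation":[0,0,0],"twist":[0,0,0]},{"translation":[0,0,0],"twist":[0,0,0]},{"translation":[0,0,0],"twist":[0,0,0]},{"translation":[0,0,0],"twist":[0,0,0]},{"translation":[0,0,0],"twist":[0,0,0]},{"translation":[0,0,0],"twist":[0,0,0]},{"translation":[0,0,0],"twist":[0,0,0]},{"translation":[0,0,0],"twist":[0,0,0]}]}}

```text
t: 10.35
ee_pos: [565.0, -38.4, 70.4]
orientation: [-2.611, -1.747, -0.0]
ft_force: [-0.9, -0.3, -1.0]
width: 44.0
```

{"op": "send_rows", "data": {"commands": [{"translation":[0,0,0],"twist":[0,0,0]},{"translation":[0,0,0],"twist":[0,0,0]},{"translation":[0,0,0],"twist":[0,0,0]},{"translation":[0,0,0],"twist":[0,0,0]},{"translation":[0,0,0],"twist":[0,0,0]},{"translation":[0,0,0],"twist":[0,0,0]},{"translation":[0,0,0],"twist":[0,0,0]},{"translation":[0,0,0],"twist":[0,0,0]},{"translation":[0,0,0],"twist":[0,0,0]},{"translation":[0,0,0],"twist":[0,0,0]}]}}

```text
t: 11.35
ee_pos: [565.0, -38.4, 70.4]
orientation: [2.611, 1.747, 0.0]
ft_force: [0.6, 0.0, -1.0]
width: 43.7
```

{"op": "send_rows", "data": {"commands": [{"translation":[-0.03,-0.07,0],"twist":[0,0,-0.015]},{"translation":[-0.07,-0.16,0],"twist":[0,0,-0.035]},{"translation":[-0.11,-0.26,0],"twist":[0,0,-0.055]},{"translation":[-0.15,-0.36,0],"twist":[0,0,-0.075]},{"translation":[-0.19,-0.46,0],"twist":[0,0,-0.095]},{"translation":[-0.23,-0.56,0],"twist":[0,0,-0.115]},{"translation":[-0.27,-0.66,0],"twist":[0,0,-0.135]},{"translation":[-0.32,-0.76,0],"twist":[0,0,-0.16]},{"translation":[-0.36,-0.86,0],"twist":[0,0,-0.18]},{"translation":[-0.4,-0.95,0],"twist":[0,0,-0.2]}]}}

```text
t: 12.35
ee_pos: [524.6, -134.2, 70.4]
orientation: [-2.696, -1.613, 0.0]
ft_force: [0.3, 0.6, -1.7]
width: 43.9
```

{"op": "send_rows", "data": {"commands": [{"translation":[-0.05,-0.12,0],"twist":[0,0,-0.025]},{"translation":[-0.1,-0.24,0],"twist":[0,0,-0.05]},{"translation":[-0.14,-0.36,0],"twist":[0,0,-0.07]},{"translation":[-0.19,-0.48,0],"twist":[0,0,-0.095]},{"translation":[-0.24,-0.6,-0.03],"twist":[0,0,-0.12]},{"translation":[-0.28,-0.71,-0.08],"twist":[0,0,-0.14]},{"translation":[-0.31,-0.79,-0.14],"twist":[0,0,-0.155]},{"translation":[-0.335,-0.85,-0.2],"twist":[0,0,-0.167]},{"translation":[-0.35,-0.89,-0.25],"twist":[0,0,-0.175]},{"translation":[-0.355,-0.9,-0.29],"twist":[0,0,-0.177]}]}}

```text
t: 13.35
ee_pos: [489.2, -223.6, 40.7]
orientation: [-2.764, -1.492, 0.001]
ft_force: [1.3, 1.8, -2.1]
width: 43.6
```

{"op": "send_rows", "data": {"commands": [{"translation":[0,0,-0.03],"twist":[0,0,0]},{"translation":[0,0,-0.06],"twist":[0,0,0]},{"translation":[0,0,-0.085],"twist":[0,0,0]},{"translation":[0,0,-0.105],"twist":[0,0,0]},{"translation":[0,0,-0.12],"twist":[0,0,0]},{"translation":[0,0,-0.13],"twist":[0,0,0]},{"translation":[0,0,-0.14],"twist":[0,0,0]},{"translation":[0,0,-0.145],"twist":[0,0,0]},{"translation":[0,0,-0.15],"twist":[0,0,0]},{"translation":[0,0,-0.15],"twist":[0,0,0]}]}}

```text
t: 14.35
ee_pos: [489.5, -223.4, 26.6]
orientation: [2.764, 1.493, 0.0]
ft_force: [0.1, 0.5, 0.1]
width: 44.1
```

{"op": "send_rows", "data": {"commands": [{"translation":[0,0,0],"twist":[0,0,0]},{"translation":[0,0,0],"twist":[0,0,0]},{"translation":[0,0,0],"twist":[0,0,0]},{"translation":[0,0,0],"twist":[0,0,0]},{"translation":[0,0,0],"twist":[0,0,0]},{"translation":[0,0,0],"twist":[0,0,0]},{"translation":[0,0,0],"twist":[0,0,0]},{"translation":[0,0,0],"twist":[0,0,0]},{"translation":[0,0,0],"twist":[0,0,0]},{"translation":[0,0,0],"twist":[0,0,0]}], "grip": -1}}

```text
t: 15.35
ee_pos: [489.5, -223.3, 26.4]
orientation: [-2.764, -1.493, 0.0]
ft_force: [0.7, 0.0, -0.7]
width: 87.9
```

{"op": "send_rows", "data": {"commands": [{"translation":[0,0,0.05],"twist":[0,0,0]},{"translation":[0,0,0.13],"twist":[0,0,0]},{"translation":[0,0,0.23],"twist":[0,0,0]},{"translation":[0,0,0.35],"twist":[0,0,0]},{"translation":[0,0,0.47],"twist":[0,0,0]},{"translation":[0,0,0.6],"twist":[0,0,0]},{"translation":[0,0,0.72],"twist":[0,0,0]},{"translation":[0,0,0.83],"twist":[0,0,0]},{"translation":[0,0,0.92],"twist":[0,0,0]},{"translation":[0,0,1],"twist":[0,0,0]}]}}

```text
t: 16.35
ee_pos: [489.6, -223.4, 127.2]
orientation: [2.764, 1.493, 0.0]
ft_force: [-0.8, -0.4, -0.1]
width: 87.8
```

{"op": "send_rows", "data": {"commands": [{"translation":[0.01,0.05,0.1],"twist":[0,0,0.05]},{"translation":[0.02,0.14,0.2],"twist":[0,0,0.13]},{"translation":[0.03,0.25,0.3],"twist":[0,0,0.22]},{"translation":[0.04,0.36,0.4],"twist":[0,0,0.31]},{"translation":[0.05,0.47,0.5],"twist":[0,0,0.4]},{"translation":[0.06,0.58,0.6],"twist":[0,0,0.5]},{"translation":[0.07,0.69,0.7],"twist":[0,0,0.6]},{"translation":[0.08,0.8,0.8],"twist":[0,0,0.7]},{"translation":[0.1,0.9,0.9],"twist":[0,0,0.8]},{"translation":[0.11,1,1],"twist":[0,0,0.88]}]}}

```text
t: 17.35
ee_pos: [500.6, -122.4, 227.2]
orientation: [2.367, 2.065, 0.0]
ft_force: [-0.0, -0.2, -0.6]
width: 87.9
```

{"op": "send_rows", "data": {"commands": [{"translation":[0.01,0.1,0.07],"twist":[0,0,0.08]},{"translation":[0.02,0.2,0.14],"twist":[0,0,0.17]},{"translation":[0.03,0.3,0.21],"twist":[0,0,0.26]},{"translation":[0.04,0.4,0.28],"twist":[0,0,0.35]},{"translation":[0.05,0.5,0.35],"twist":[0,0,0.44]},{"translation":[0.06,0.6,0.42],"twist":[0,0,0.53]},{"translation":[0.07,0.7,0.49],"twist":[0,0,0.62]},{"translation":[0.08,0.8,0.56],"twist":[0,0,0.7]},{"translation":[0.1,0.9,0.63],"twist":[0,0,0.79]},{"translation":[0.11,1,0.7],"twist":[0,0,0.88]}]}}

```text
t: 18.35
ee_pos: [511.7, -22.6, 297.0]
orientation: [1.86, 2.532, 0.0]
ft_force: [0.7, 0.4, -0.9]
width: 87.8
```

{"op": "send_rows", "data": {"commands": [{"translation":[0.01,0.1,0],"twist":[0,0,0.08]},{"translation":[0.02,0.2,0],"twist":[0,0,0.17]},{"translation":[0.03,0.3,0],"twist":[0,0,0.26]},{"translation":[0.04,0.4,0],"twist":[0,0,0.35]},{"translation":[0.05,0.5,0],"twist":[0,0,0.44]},{"translation":[0.06,0.6,0],"twist":[0,0,0.53]},{"translation":[0.07,0.7,0],"twist":[0,0,0.62]},{"translation":[0.08,0.8,0],"twist":[0,0,0.7]},{"translation":[0.1,0.9,0],"twist":[0,0,0.79]},{"translation":[0.11,1,0],"twist":[0,0,0.88]}]}}

```text
t: 19.35
ee_pos: [522.7, 77.5, 296.4]
orientation: [1.262, 2.877, 0.0]
ft_force: [0.1, -0.3, -0.5]
width: 87.8
```

{"op": "send_rows", "data": {"commands": [{"translation":[0.01,0.12,0],"twist":[0,0,0.1]},{"translation":[0.02,0.25,0],"twist":[0,0,0.22]},{"translation":[0.03,0.38,0],"twist":[0,0,0.34]},{"translation":[0.05,0.52,0],"twist":[0,0,0.46]},{"translation":[0.06,0.65,0],"twist":[0,0,0.57]},{"translation":[0.08,0.77,0],"twist":[0,0,0.67]},{"translation":[0.09,0.87,0],"twist":[0,0,0.76]},{"translation":[0.1,0.95,0],"twist":[0,0,0.84]},{"translation":[0.11,1,0],"twist":[0,0,0.88]},{"translation":[0.11,1,0],"twist":[0,0,0.88]}]}}

```text
t: 20.35
ee_pos: [533.6, 177.2, 296.3]
orientation: [0.608, 3.082, 0.0]
ft_force: [-0.3, 0.6, -0.1]
width: 87.9
```

```bash
python3 - <<'E'
from h import *
from scipy.spatial.transform import Rotation as R
o=ctrl.get_obs(); print({k:np.round(o[k],3) for k in('t','qpos','ee_pos','orientation','ft_force')})
y=R.from_rotvec(o['orientation']).as_matrix();print('tool y yaw',np.degrees(np.arctan2(y[1,1],y[0,1])),y[:,2])
s=grab('scene','s4');t=grab('top','t4')
C=np.zeros((600,800,3),np.uint8);C[:,:500]=cv2.resize(s['img'][180:300,340:440,::-1],None,fx=5,fy=5,interpolation=cv2.INTER_CUBIC)
C[:600,500:]=cv2.resize(t['img'][170:370,340:440,::-1],None,fx=3,fy=3,interpolation=cv2.INTER_CUBIC)
cv2.imwrite('pics/c7.png',C)
E
```

```text
{'t': np.float64(20.35), 'qpos': array([ 0.299,  0.271,  1.718,  0.   ,  1.153, -0.882]), 'ee_pos': array([533.611, 177.151, 296.333]), 'orientation': array([0.608, 3.082, 0.   ]), 'ft_force': array([-0.299,  0.578, -0.057])}
tool y yaw 67.67660457513304 [ 2.59471176e-05  2.25102435e-05 -9.99999999e-01]
```

View pics/c7.png

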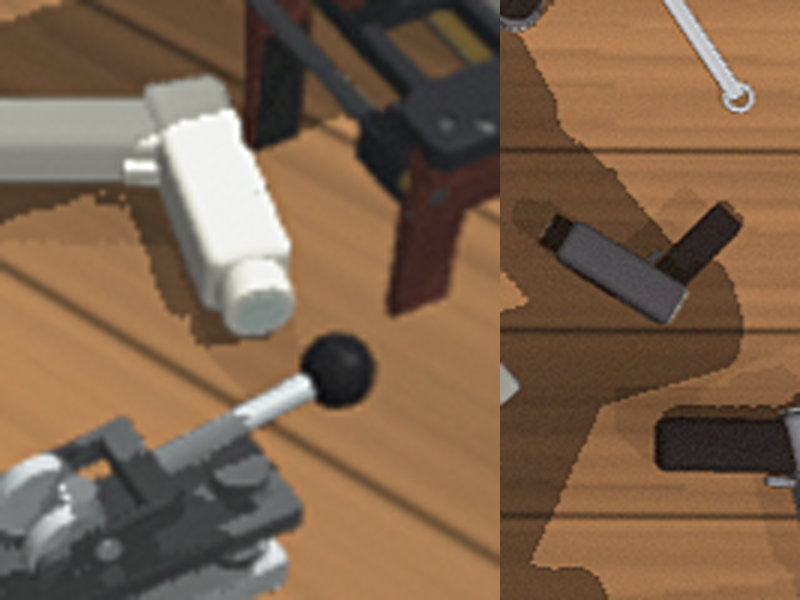

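The thermometer lies flat back in its place, and the knob is still at scene (407,253.5). Next I descend over the knob and pinch it.

{"op": "send_rows", "data": {"commands": [{"translation":[0,0.03,-0.05],"twist":[0,0,0]},{"translation":[0,0.06,-0.12],"twist":[0,0,0]},{"translation":[0.005,0.075,-0.22],"twist":[0,0,0]},{"translation":[0.005,0.075,-0.34],"twist":[0,0,0]},{"translation":[0.005,0.075,-0.47],"twist":[0,0,0]},{"translation":[0.005,0.075,-0.6],"twist":[0,0,0]},{"translation":[0.005,0.075,-0.73],"twist":[0,0,0]},{"translation":[0.005,0.075,-0.84],"twist":[0,0,0]},{"translation":[0.005,0.075,-0.93],"twist":[0,0,0]},{"translation":[0.005,0.075,-0.98],"twist":[0,0,0]}]}}

```text
t: 21.45
ee_pos: [533.7, 184.0, 197.3]
orientation: [-0.61, -3.081, 0.001]
ft_force: [0.2, 0.0, 0.2]
width: 87.9
```

{"op": "send_rows", "data": {"commands": [{"translation":[0,0,0],"twist":[0,0,0]},{"translation":[0,0,0],"twist":[0,0,0]},{"translation":[0,0,0],"twist":[0,0,0]},{"translation":[0,0,0],"twist":[0,0,0]},{"translation":[0,0,0],"twist":[0,0,0]},{"translation":[0,0,0],"twist":[0,0,0]},{"translation":[0,0,0],"twist":[0,0,0]},{"translation":[0,0,0],"twist":[0,0,0]},{"translation":[0,0,0],"twist":[0,0,0]},{"translation":[0,0,0],"twist":[0,0,0]}], "grip": 1}}

```text
t: 22.45
ee_pos: [534.5, 185.2, 198.7]
orientation: [0.61, 3.081, 0.003]
ft_force: [0.1, 5.5, -0.2]
width: 28.8
```

```bash
python3 - <<'E'
from h import *
o=ctrl.get_obs(); print({k:np.round(o[k],3) for k in('t','qpos','ee_pos','orientation','ft_force','moment','width')})
s=grab('scene','s5')
cv2.imwrite('pics/c8.png',cv2.resize(s['img'][190:300,320:440,::-1],None,fx=5,fy=5,interpolation=cv2.INTER_CUBIC))
E
```

```text
{'t': np.float64(22.45), 'qpos': array([ 0.312,  0.39 ,  1.797,  0.002,  0.953, -0.869]), 'ee_pos': array([534.545, 185.206, 198.678]), 'orientation': array([6.100e-01, 3.081e+00, 3.000e-03]), 'ft_force': array([ 0.093,  5.471, -0.152]), 'moment': array([ 0.828, -0.23 , -0.011]), 'width': np.float64(28.793)}
```

View pics/c8.png

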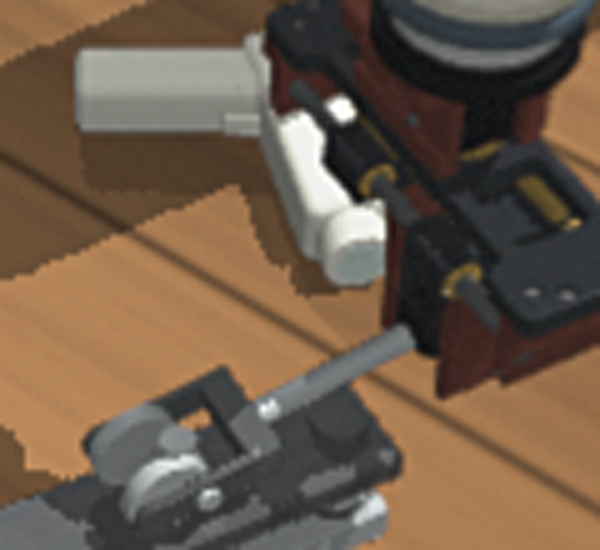

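The knob is pinched between the pads (width 28.8 mm) with the bar clear. Working out arc waypoints for the swing.

```bash
python3 - <<'E'
import numpy as np
th=np.radians(67.6);xf=np.array([np.cos(th),np.sin(th)]);yf=np.array([-xf[1],xf[0]])
def P(a): 
    z=183+115*np.sin(a) if a<.4 else 178+127*np.sin(a)
    return np.r_[yf*115*np.cos(a),z]
for a0,a1 in((.134,.6),(.6,1.05),(1.05,1.45)):
    print(a0,a1,[[round(float(v),2) for v in (P(a)-P(a0))/100] for a in np.linspace(a0,a1,11)[1:]])
print('lat 1mm',xf/100)
E
```

```text
0.134 0.6 [[0.01, -0.0, 0.05], [0.02, -0.01, 0.11], [0.03, -0.01, 0.16], [0.04, -0.02, 0.21], [0.06, -0.03, 0.26], [0.08, -0.03, 0.31], [0.1, -0.04, 0.36], [0.12, -0.05, 0.41], [0.15, -0.06, 0.46], [0.18, -0.07, 0.51]]
0.6 1.05 [[0.03, -0.01, 0.05], [0.06, -0.02, 0.09], [0.09, -0.04, 0.13], [0.12, -0.05, 0.18], [0.16, -0.06, 0.22], [0.19, -0.08, 0.25], [0.23, -0.09, 0.29], [0.27, -0.11, 0.32], [0.31, -0.13, 0.35], [0.35, -0.14, 0.38]]
1.05 1.45 [[0.04, -0.02, 0.02], [0.08, -0.03, 0.05], [0.11, -0.05, 0.07], [0.15, -0.06, 0.09], [0.19, -0.08, 0.1], [0.23, -0.1, 0.12], [0.28, -0.11, 0.13], [0.32, -0.13, 0.14], [0.36, -0.15, 0.15], [0.4, -0.17, 0.16]]
lat 1mm [0.0038107  0.00924546]
```

Adding about 1 mm of +x_f to relieve the side load.

{"op": "send_rows", "data": {"commands": [{"translation":[0.01,0.005,0.05],"twist":[0,0,0]},{"translation":[0.02,0,0.11],"twist":[0,0,0]},{"translation":[0.035,0,0.16],"twist":[0,0,0]},{"translation":[0.045,-0.01,0.21],"twist":[0,0,0]},{"translation":[0.065,-0.02,0.26],"twist":[0,0,0]},{"translation":[0.085,-0.02,0.31],"twist":[0,0,0]},{"translation":[0.105,-0.03,0.36],"twist":[0,0,0]},{"translation":[0.125,-0.04,0.41],"twist":[0,0,0]},{"translation":[0.155,-0.05,0.46],"twist":[0,0,0]},{"translation":[0.185,-0.06,0.51],"twist":[0,0,0]}]}}

```text
t: 23.5
ee_pos: [551.6, 178.0, 249.1]
orientation: [-0.609, -3.079, 0.001]
ft_force: [-1.6, 3.7, -7.6]
width: 28.7
```

{"op": "send_rows", "data": {"commands": [{"translation":[0.03,-0.01,0.05],"twist":[0,0,0]},{"translation":[0.06,-0.02,0.09],"twist":[0,0,0]},{"translation":[0.09,-0.035,0.13],"twist":[0,0,0]},{"translation":[0.12,-0.05,0.18],"twist":[0,0,0]},{"translation":[0.16,-0.06,0.22],"twist":[0,0,0]},{"translation":[0.19,-0.075,0.25],"twist":[0,0,0]},{"translation":[0.23,-0.09,0.29],"twist":[0,0,0]},{"translation":[0.27,-0.105,0.32],"twist":[0,0,0]},{"translation":[0.31,-0.12,0.35],"twist":[0,0,0]},{"translation":[0.35,-0.14,0.38],"twist":[0,0,0]}]}}

```text
t: 24.5
ee_pos: [586.8, 163.3, 287.7]
orientation: [-0.61, -3.08, 0.003]
ft_force: [-5.8, -2.2, -3.5]
width: 28.7
```

{"op": "send_rows", "data": {"commands": [{"translation":[0.04,-0.015,0.02],"twist":[0,0,0]},{"translation":[0.08,-0.03,0.05],"twist":[0,0,0]},{"translation":[0.11,-0.045,0.07],"twist":[0,0,0]},{"translation":[0.15,-0.06,0.09],"twist":[0,0,0]},{"translation":[0.19,-0.08,0.1],"twist":[0,0,0]},{"translation":[0.23,-0.095,0.12],"twist":[0,0,0]},{"translation":[0.28,-0.115,0.13],"twist":[0,0,0]},{"translation":[0.32,-0.13,0.14],"twist":[0,0,0]},{"translation":[0.36,-0.15,0.15],"twist":[0,0,0]},{"translation":[0.4,-0.165,0.16],"twist":[0,0,0]}]}}

```text
t: 25.5
ee_pos: [629.3, 147.4, 305.0]
orientation: [0.61, 3.078, 0.002]
ft_force: [-0.6, 0.4, 0.5]
width: 2.5
```

```bash
python3 - <<'E'
from h import *
o=ctrl.get_obs(); print({k:np.round(o[k],3) for k in('t','ee_pos','orientation','ft_force','moment','width')})
s=grab('scene','s6');t=grab('top','t6')
C=np.zeros((600,800,3),np.uint8);C[:,:500]=cv2.resize(s['img'][190:340,300:425,::-1],None,fx=4,fy=4,interpolation=cv2.INTER_CUBIC)
C[:,500:]=cv2.resize(t['img'][150:270,220:280,::-1],None,fx=5,fy=5,interpolation=cv2.INTER_CUBIC)
cv2.imwrite('pics/c9.png',C)
E
```

```text
{'t': np.float64(25.5), 'ee_pos': array([629.279, 147.445, 305.05 ]), 'orientation': array([6.100e-01, 3.078e+00, 2.000e-03]), 'ft_force': array([-0.626,  0.361,  0.49 ]), 'moment': array([ 0.051, -0.099,  0.012]), 'width': np.float64(2.476)}
```

View pics/c9.png

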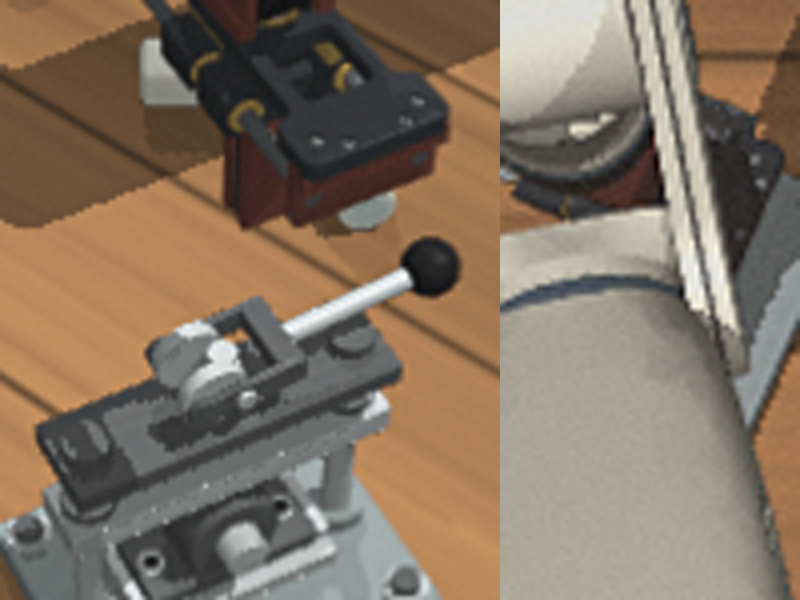

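The knob slipped out late in the swing: the fingers are shut at 2.5 mm. The lever sprang back to low, with the knob now at crop (430,266), scene (407,256). I'll re-measure it numerically, because only one viewing is left.

```bash
cat >> h.py <<'E'
th=np.radians(67.6);xf=np.array([np.cos(th),np.sin(th),0]);yf=np.array([-xf[1],xf[0],0]);ctr=np.array([639.3,141,0])
def plane(d,uv,lat=0):
    o,r=ray(d,uv);k=((ctr+lat*xf-o)@xf)/(r@xf);p=o+k*r;return (p-ctr)@yf,p[2]
def knob(d,b,thr=45):
    x0,y0,x1,y1=b;mm=(d['img'][y0:y1,x0:x1].max(2)<thr).astype(np.uint8)
    n,l,st,cc=cv2.connectedComponentsWithStats(mm);k=1+st[1:,4].argmax();(c,r)=cv2.minEnclosingCircle(np.argwhere(l==k)[:,::-1].astype(np.float32));return st[k,4],cc[k]+[x0,y0],np.array(c)+[x0,y0],r
E
python3 - <<'E'
from h import *
print('tcp lat at pinch',(np.array([534.2,184.7,0])-ctr)@xf,'u',(np.array([534.2,184.7,0])-ctr)@yf)
for tag in('scene0','s4','s6'):
    d=load(tag);k=knob(d,(394,240,422,272));print(tag,k,'u,z',plane(d,k[1]),plane(d,k[2],1),'R from pivot',np.hypot(plane(d,k[1])[0],plane(d,k[1])[1]-183),'th',np.arctan2(plane(d,k[1])[1]-183,plane(d,k[1])[0]))
d=load('top0');k=knob(d,(222,222,242,244));print('top0',k,plane(d,k[1]))
s=load('s5');print('tcp proj at pinch',proj(s,[[534.5,185.2,198.7]]))
E
```

```text
tcp lat at pinch 0.3521651144442831 u 113.822563579161
scene0 (np.int32(134), array([406.98507463, 253.78358209]), array([406.9566927 , 253.70472431]), 6.992396831512451) u,z (np.float64(112.24513671217122), np.float64(199.1193742845677)) (np.float64(111.36184633626945), np.float64(200.81475160756838)) R from pivot 113.39667077502756 th 0.14263346911476754
s4 (np.int32(128), array([406.984375, 254.03125 ]), array([406.91935444, 253.75806427]), 6.960857391357422) u,z (np.float64(112.32128730386859), np.float64(198.35690365487108)) (np.float64(111.28800152122584), np.float64(200.69913559502731)) R from pivot 113.36624749661243 th 0.13588050278562314
s6 (np.int32(127), array([407.1023622 , 256.61417323]), array([407. , 256.5]), 6.800835609436035) u,z (np.float64(113.42732962744579), np.float64(190.19127217868459)) (np.float64(112.34926397451396), np.float64(192.11298229269119)) R from pivot 113.65506368816641 th 0.06331507739946772
top0 (np.int32(64), array([231.65625, 231.5625 ]), array([231.5  , 231.625]), 5.039011001586914) (np.float64(115.51316292476808), np.float64(204.20460461864013))
tcp proj at pinch [[407.87581282 253.97113955]]
```

The pinch was centred within about 2 mm, so the ball crept out while it spun in the pads under load. New plan: grip it with the tool leaned toward the lever (0.9 rad), rotate the tool along with the lever so the ball turns less in the pads, and swing faster. First I open, back off outward and lean the tool.

{"op": "send_rows", "data": {"commands": [{"translation":[-0.05,0.02,0.02],"twist":[-0.02,-0.05,0]},{"translation":[-0.15,0.06,0.05],"twist":[-0.06,-0.14,0]},{"translation":[-0.25,0.1,0.08],"twist":[-0.1,-0.24,0]},{"translation":[-0.35,0.14,0.1],"twist":[-0.14,-0.34,0]},{"translation":[-0.45,0.18,0.1],"twist":[-0.18,-0.44,0]},{"translation":[-0.55,0.22,0.1],"twist":[-0.22,-0.54,0]},{"translation":[-0.65,0.26,0.1],"twist":[-0.26,-0.63,0]},{"translation":[-0.75,0.3,0.1],"twist":[-0.29,-0.71,0]},{"translation":[-0.83,0.33,0.1],"twist":[-0.32,-0.78,0]},{"translation":[-0.9,0.36,0.1],"twist":[-0.343,-0.832,0]}], "grip": -1}}

```text
t: 26.6
ee_pos: [536.4, 184.3, 314.0]
orientation: [0.522, 2.644, -0.118]
ft_force: [-0.2, -0.2, -0.1]
width: 77.0
```

{"op": "send_rows", "data": {"commands": [{"translation":[-0.07,0.03,-0.07],"twist":[-0.03,-0.08,0]},{"translation":[-0.15,0.06,-0.14],"twist":[-0.07,-0.17,0]},{"translation":[-0.23,0.1,-0.22],"twist":[-0.11,-0.27,0]},{"translation":[-0.31,0.13,-0.3],"twist":[-0.15,-0.36,0]},{"translation":[-0.39,0.16,-0.38],"twist":[-0.19,-0.46,0]},{"translation":[-0.47,0.2,-0.46],"twist":[-0.23,-0.56,0]},{"translation":[-0.55,0.23,-0.53],"twist":[-0.27,-0.65,0]},{"translation":[-0.62,0.26,-0.6],"twist":[-0.3,-0.73,0]},{"translation":[-0.68,0.28,-0.66],"twist":[-0.33,-0.8,0]},{"translation":[-0.71,0.3,-0.69],"twist":[-0.343,-0.832,0]}]}}

```text
t: 27.6
ee_pos: [463.6, 215.8, 246.5]
orientation: [0.439, 2.214, -0.216]
ft_force: [1.0, 0.0, -0.0]
width: 87.9
```

```bash
python3 - <<'E'
from h import *
from scipy.spatial.transform import Rotation as R
o=ctrl.get_obs(); print({k:np.round(o[k],3) for k in('t','qpos','ee_pos','ft_force','width')})
M=R.from_rotvec(o['orientation']).as_matrix();print(M.round(3))
tilt=np.arctan2(-M[:,2]@yf,-M[2,2]);print('tilt',tilt,'y lat',M[:,1]@xf)
s=grab('scene','s7');k=knob(s,(390,236,424,276));print(k)
t=grab('top','t7');k=knob(t,(215,215,250,250));print(k,plane(t,k[1]))
d=-np.cos(.9)*np.array([0,0,1])-np.sin(.9)*yf
def e(a): return np.cos(a)*yf-np.sin(a)*np.array([0,0,1])
b0=ctr+1.45*xf+yf*115*np.cos(.07)+np.array([0,0,183+115*np.sin(.07)])
T=b0+4*e(.9);print('ball',b0,'tcp target',T,'shift',(T-o['ee_pos'])/100)
def ball(a):
    z=183+115*np.sin(a) if a<.4 else 178+127*np.sin(a)
    return ctr+1.45*xf+yf*115*np.cos(a)+np.array([0,0,z])
A=np.linspace(.07,1.53,21)[1:]; tl=lambda a:.9*(1.53-a)/1.46
tcp=lambda a:ball(a)+4*e(tl(a))
for a0,aa in((.07,A[:10]),(A[9],A[10:])):
    print(a0);print([([round(float(v),3) for v in (tcp(a)-tcp(a0))/100],[round(float(v),3) for v in xf*(tl(a0)-tl(a))/.5]) for a in aa])
E
```

```text
{'t': np.float64(27.6), 'qpos': array([ 0.843,  0.272,  2.19 , -1.31 ,  0.867,  0.673]), 'ee_pos': array([463.556, 215.771, 246.521]), 'ft_force': array([ 0.991,  0.024, -0.048]), 'width': np.float64(87.923)}
[[-0.58   0.383  0.719]
 [ 0.237  0.924 -0.301]
 [-0.779 -0.004 -0.627]]
tilt 0.8934794778561925 y lat 0.9999889734034738
(np.int32(134), array([407.35074627, 256.52238806]), array([407.10000038, 256.29999924]), 7.021496772766113)
(np.int32(59), array([231.74576271, 232.30508475]), array([231.375, 232.5  ]), 5.039011001586914) (np.float64(116.67829743554901), np.float64(198.62097226627088))
ball [533.79014268 186.05636228 191.04342744] tcp target [531.49131455 187.00387086 187.91011981] shift [ 0.67935005 -0.28767056 -0.58611363]
0.07
[([0.007, -0.003, 0.085], [0.034, 0.083, 0.0]), ([0.02, -0.008, 0.168], [0.069, 0.166, 0.0]), ([0.038, -0.016, 0.251], [0.103, 0.25, 0.0]), ([0.061, -0.025, 0.332], [0.137, 0.333, 0.0]), ([0.091, -0.037, 0.411], [0.171, 0.416, 0.0]), ([0.125, -0.051, 0.495], [0.206, 0.499, 0.0]), ([0.164, -0.068, 0.576], [0.24, 0.582, 0.0]), ([0.208, -0.086, 0.653], [0.274, 0.666, 0.0]), ([0.257, -0.106, 0.726], [0.309, 0.749, 0.0]), ([0.31, -0.128, 0.795], [0.343, 0.832, 0.0])]
0.8
[([0.057, -0.023, 0.064], [0.034, 0.083, 0.0]), ([0.118, -0.048, 0.122], [0.069, 0.166, 0.0]), ([0.182, -0.075, 0.175], [0.103, 0.25, 0.0]), ([0.249, -0.102, 0.223], [0.137, 0.333, 0.0]), ([0.318, -0.131, 0.264], [0.171, 0.416, 0.0]), ([0.39, -0.161, 0.3], [0.206, 0.499, 0.0]), ([0.464, -0.191, 0.328], [0.24, 0.582, 0.0]), ([0.54, -0.222, 0.351], [0.274, 0.666, 0.0]), ([0.616, -0.254, 0.366], [0.309, 0.749, 0.0]), ([0.694, -0.286, 0.375], [0.343, 0.832, 0.0])]
```

Joint 4 is at its range limit with this lean, so I reduce the lean to 0.6 rad on the approach.

{"op": "send_rows", "data": {"commands": [{"translation":[0.02,-0.01,0],"twist":[0.03,0.07,0]},{"translation":[0.06,-0.03,-0.01],"twist":[0.06,0.14,0]},{"translation":[0.11,-0.05,-0.03],"twist":[0.09,0.22,0]},{"translation":[0.17,-0.08,-0.06],"twist":[0.12,0.3,0]},{"translation":[0.23,-0.1,-0.09],"twist":[0.15,0.37,0]},{"translation":[0.29,-0.13,-0.12],"twist":[0.18,0.44,0]},{"translation":[0.34,-0.15,-0.14],"twist":[0.21,0.5,0]},{"translation":[0.38,-0.17,-0.16],"twist":[0.22,0.54,0]},{"translation":[0.41,-0.18,-0.165],"twist":[0.23,0.555,0]},{"translation":[0.41,-0.18,-0.165],"twist":[0.23,0.555,0]}]}}

```text
t: 28.7
ee_pos: [507.4, 197.7, 232.1]
orientation: [0.499, 2.504, -0.155]
ft_force: [0.4, 0.1, 0.3]
width: 87.7
```

```bash
cat > st.py <<'E'
from h import *
from scipy.spatial.transform import Rotation as R
o=ctrl.get_obs(); print({k:np.round(o[k],3) for k in('t','qpos','ee_pos','ft_force','moment','width')})
M=R.from_rotvec(o['orientation']).as_matrix()
print('tilt',np.arctan2(-M[:,2]@yf,-M[2,2]),'y.xf',M[:,1].round(4)@xf,'yz',M[2,1])
E
python3 st.py
```

```text
{'t': np.float64(28.7), 'qpos': array([ 0.604,  0.247,  2.068, -0.864,  0.67 ,  0.08 ]), 'ee_pos': array([507.396, 197.746, 232.086]), 'ft_force': array([0.432, 0.138, 0.257]), 'moment': array([0.18 , 0.112, 0.06 ]), 'width': np.float64(87.743)}
tilt 0.5958518191136823 y.xf 0.9999587513713013 yz -0.0016513188348286634
```

{"op": "send_rows", "data": {"commands": [{"translation":[0.02,-0.01,-0.04],"twist":[0,0,0]},{"translation":[0.05,-0.02,-0.09],"twist":[0,0,0]},{"translation":[0.08,-0.035,-0.15],"twist":[0,0,0]},{"translation":[0.115,-0.05,-0.21],"twist":[0,0,0]},{"translation":[0.145,-0.065,-0.27],"twist":[0,0,0]},{"translation":[0.175,-0.08,-0.33],"twist":[0,0,0]},{"translation":[0.205,-0.09,-0.38],"twist":[0,0,0]},{"translation":[0.225,-0.1,-0.42],"twist":[0,0,0]},{"translation":[0.233,-0.104,-0.434],"twist":[0,0,0]},{"translation":[0.233,-0.104,-0.434],"twist":[0,0,0]}]}}

```text
t: 29.7
ee_pos: [529.7, 187.3, 187.4]
orientation: [0.498, 2.506, -0.157]
ft_force: [0.1, -0.7, 0.1]
width: 87.6
```

```bash
python3 st.py
```

```text
{'t': np.float64(29.7), 'qpos': array([ 0.557,  0.345,  2.07 , -0.976,  0.585,  0.177]), 'ee_pos': array([529.729, 187.33 , 187.425]), 'ft_force': array([ 0.132, -0.661,  0.083]), 'moment': array([ 0.203,  0.116, -0.034]), 'width': np.float64(87.568)}
tilt 0.5942459137645469 y.xf 1.0000512059746625 yz -0.0036065713651956405
```

{"op": "send_rows", "data": {"commands": [{"translation":[0.015,-0.006,0.01],"twist":[0,0,0]},{"translation":[0.015,-0.006,0.01],"twist":[0,0,0]},{"translation":[0.015,-0.006,0.01],"twist":[0,0,0]},{"translation":[0.015,-0.006,0.01],"twist":[0,0,0]},{"translation":[0.015,-0.006,0.01],"twist":[0,0,0]},{"translation":[0.015,-0.006,0.01],"twist":[0,0,0]},{"translation":[0.015,-0.006,0.01],"twist":[0,0,0]},{"translation":[0.015,-0.006,0.01],"twist":[0,0,0]},{"translation":[0.015,-0.006,0.01],"twist":[0,0,0]},{"translation":[0.015,-0.006,0.01],"twist":[0,0,0]}], "grip": 1}}

```text
t: 30.7
ee_pos: [531.2, 186.8, 188.7]
orientation: [0.498, 2.506, -0.157]
ft_force: [-0.0, 0.2, 0.3]
width: 28.4
```

```bash
python3 st.py; python3 - <<'E'
from h import *
def e(a): return np.cos(a)*yf-np.sin(a)*np.array([0,0,1])
def ball(a):
    z=183+115*np.sin(a) if a<.4 else 178+127*np.sin(a)
    return yf*115*np.cos(a)+np.array([0,0,z])
tl=lambda a:.595*(1.5-a)/1.43
tcp=lambda a:ball(a)+4*e(tl(a))
A=[.07,.55,1.05,1.5]
for i in range(3):
    print(A[i],A[i+1])
    for a in np.linspace(A[i],A[i+1],11)[1:]: print(((tcp(a)-tcp(A[i]))/100).round(3).tolist(),(xf*(tl(A[i])-tl(a))/.5).round(3).tolist())
E
```

```text
{'t': np.float64(30.7), 'qpos': array([ 0.555,  0.344,  2.067, -0.972,  0.585,  0.17 ]), 'ee_pos': array([531.17 , 186.841, 188.659]), 'ft_force': array([-0.003,  0.216,  0.279]), 'moment': array([ 0.114,  0.138, -0.008]), 'width': np.float64(28.363)}
tilt 0.5944226191889539 y.xf 0.9999749918993925 yz -0.003350272984814634
0.07 0.55
[0.004, -0.002, 0.056] [0.015, 0.037, 0.0]
[0.011, -0.005, 0.111] [0.03, 0.074, 0.0]
[0.02, -0.008, 0.166] [0.046, 0.111, 0.0]
[0.032, -0.013, 0.22] [0.061, 0.148, 0.0]
[0.046, -0.019, 0.274] [0.076, 0.185, 0.0]
[0.063, -0.026, 0.327] [0.091, 0.222, 0.0]
[0.081, -0.033, 0.376] [0.107, 0.259, 0.0]
[0.102, -0.042, 0.432] [0.122, 0.295, 0.0]
[0.125, -0.052, 0.487] [0.137, 0.332, 0.0]
[0.151, -0.062, 0.54] [0.152, 0.369, 0.0]
0.55 1.05
[0.029, -0.012, 0.054] [0.016, 0.038, 0.0]
[0.059, -0.025, 0.106] [0.032, 0.077, 0.0]
[0.092, -0.038, 0.157] [0.048, 0.115, 0.0]
[0.127, -0.053, 0.205] [0.063, 0.154, 0.0]
[0.164, -0.068, 0.251] [0.079, 0.192, 0.0]
[0.203, -0.084, 0.295] [0.095, 0.231, 0.0]
[0.244, -0.1, 0.337] [0.111, 0.269, 0.0]
[0.286, -0.118, 0.376] [0.127, 0.308, 0.0]
[0.33, -0.136, 0.412] [0.143, 0.346, 0.0]
[0.375, -0.155, 0.446] [0.159, 0.385, 0.0]
1.05 1.5
[0.042, -0.017, 0.028] [0.014, 0.035, 0.0]
[0.085, -0.035, 0.054] [0.029, 0.069, 0.0]
[0.129, -0.053, 0.077] [0.043, 0.104, 0.0]
[0.173, -0.071, 0.098] [0.057, 0.138, 0.0]
[0.219, -0.09, 0.117] [0.071, 0.173, 0.0]
[0.265, -0.109, 0.133] [0.086, 0.208, 0.0]
[0.311, -0.128, 0.147] [0.1, 0.242, 0.0]
[0.358, -0.148, 0.158] [0.114, 0.277, 0.0]
[0.406, -0.167, 0.167] [0.128, 0.312, 0.0]
[0.453, -0.187, 0.173] [0.143, 0.346, 0.0]
```

{"op": "send_rows", "data": {"commands": [{"translation":[0.004,-0.002,0.056],"twist":[0.015,0.037,0]},{"translation":[0.011,-0.005,0.111],"twist":[0.03,0.074,0]},{"translation":[0.02,-0.008,0.166],"twist":[0.046,0.111,0]},{"translation":[0.032,-0.013,0.22],"twist":[0.061,0.148,0]},{"translation":[0.046,-0.019,0.274],"twist":[0.076,0.185,0]},{"translation":[0.063,-0.026,0.327],"twist":[0.091,0.222,0]},{"translation":[0.081,-0.033,0.376],"twist":[0.107,0.259,0]},{"translation":[0.102,-0.042,0.432],"twist":[0.122,0.295,0]},{"translation":[0.125,-0.052,0.487],"twist":[0.137,0.332,0]},{"translation":[0.151,-0.062,0.54],"twist":[0.152,0.369,0]}]}}

```text
t: 31.7
ee_pos: [545.4, 180.6, 241.4]
orientation: [0.537, 2.703, -0.113]
ft_force: [2.7, 1.8, -9.1]
width: 28.7
```

```bash
python3 st.py; python3 - <<'E'
from h import *
s=grab('scene','s8')
# predicted bar mid for several angles, sample brightness across to detect
for a in np.arange(.2,.75,.05):
    piv=183 if a<.4 else 178+12*np.sin(a)
    q=[ctr+1.45*xf+yf*r*np.cos(a)+np.array([0,0,piv+r*np.sin(a)]) for r in np.arange(60,85,3)]
    p=proj(s,q);v=[int(s['img'][int(round(y)),int(round(x))].mean()) for x,y in p];print(round(a,2),p[4].round(1),v)
E
```

```text
{'t': np.float64(31.7), 'qpos': array([ 0.444,  0.265,  1.927, -0.443,  0.733, -0.435]), 'ee_pos': array([545.443, 180.589, 241.434]), 'ft_force': array([ 2.692,  1.818, -9.095]), 'moment': array([0.578, 0.332, 0.129]), 'width': np.float64(28.657)}
tilt 0.39162914648761027 y.xf 1.0000074729555748 yz -0.004643073456724711
0.2 [388.9 262.7] [66, 97, 127, 113, 100, 81, 123, 111, 113]
0.25 [388.7 261.6] [124, 134, 128, 104, 79, 103, 122, 111, 108]
0.3 [388.4 260.6] [132, 132, 118, 82, 78, 120, 114, 111, 107]
0.35 [388.  259.6] [131, 128, 107, 82, 100, 110, 112, 107, 106]
0.4 [387.5 258.7] [113, 128, 107, 74, 107, 113, 110, 106, 104]
0.45 [386.9 257.8] [113, 107, 101, 88, 108, 106, 103, 96, 99]
0.5 [386.3 256.8] [153, 109, 108, 112, 112, 107, 111, 111, 113]
0.55 [385.6 255.8] [167, 163, 124, 128, 122, 124, 125, 128, 130]
0.6 [384.8 255. ] [186, 182, 164, 124, 126, 124, 125, 123, 120]
0.65 [383.9 254.2] [183, 161, 124, 119, 118, 115, 113, 115, 117]
0.7 [383.  253.4] [166, 161, 125, 113, 120, 106, 106, 107, 106]
```

{"op": "send_rows", "data": {"commands": [{"translation":[0.029,-0.012,0.054],"twist":[0.016,0.038,0]},{"translation":[0.059,-0.025,0.106],"twist":[0.032,0.077,0]},{"translation":[0.092,-0.038,0.157],"twist":[0.048,0.115,0]},{"translation":[0.127,-0.053,0.205],"twist":[0.063,0.154,0]},{"translation":[0.164,-0.068,0.251],"twist":[0.079,0.192,0]},{"translation":[0.203,-0.084,0.295],"twist":[0.095,0.231,0]},{"translation":[0.244,-0.1,0.337],"twist":[0.111,0.269,0]},{"translation":[0.286,-0.118,0.376],"twist":[0.127,0.308,0]},{"translation":[0.33,-0.136,0.412],"twist":[0.143,0.346,0]},{"translation":[0.375,-0.155,0.446],"twist":[0.159,0.385,0]}]}}

```text
t: 32.75
ee_pos: [581.9, 165.1, 285.9]
orientation: [0.577, 2.907, -0.062]
ft_force: [-5.4, 1.1, -2.3]
width: 28.8
```

```bash
python3 st.py; cat > bar.py <<'E'
from h import *
import sys
s=grab('scene',sys.argv[1]);h=cv2.cvtColor(s['img'],cv2.COLOR_RGB2HSV)[...,1]
a0,a1=float(sys.argv[2]),float(sys.argv[3]);out=[]
for a in np.arange(a0,a1,.04):
    piv=183 if a<.4 else 178+12*np.sin(a)
    p=proj(s,[ctr+1.45*xf+yf*r*np.cos(a)+np.array([0,0,piv+r*np.sin(a)]) for r in np.arange(62,84,3)])
    out.append((round(a,2),int(np.median([h[int(round(y)),int(round(x))] for x,y in p]))))
print(out)
E
python3 bar.py s9 .4 1.5
```

```text
{'t': np.float64(32.75), 'qpos': array([ 0.316,  0.292,  1.726, -0.146,  0.994, -0.791]), 'ee_pos': array([581.909, 165.103, 285.942]), 'ft_force': array([-5.383,  1.13 , -2.261]), 'moment': array([ 0.467,  0.957, -0.004]), 'width': np.float64(28.816)}
tilt 0.18170509688655254 y.xf 1.0000018469741223 yz -0.006337770946790888
[(np.float64(0.4), 129), (np.float64(0.44), 129), (np.float64(0.48), 129), (np.float64(0.52), 130), (np.float64(0.56), 131), (np.float64(0.6), 130), (np.float64(0.64), 129), (np.float64(0.68), 130), (np.float64(0.72), 128), (np.float64(0.76), 128), (np.float64(0.8), 130), (np.float64(0.84), 133), (np.float64(0.88), 128), (np.float64(0.92), 10), (np.float64(0.96), 13), (np.float64(1.0), 9), (np.float64(1.04), 9), (np.float64(1.08), 13), (np.float64(1.12), 11), (np.float64(1.16), 125), (np.float64(1.2), 133), (np.float64(1.24), 132), (np.float64(1.28), 131), (np.float64(1.32), 130), (np.float64(1.36), 130), (np.float64(1.4), 129), (np.float64(1.44), 130), (np.float64(1.48), 130)]
```

Bar tracking gives the lever at 1.02 rad, against 1.05 planned for the tool, so it follows well. Next I move half the remaining way and check.

{"op": "send_rows", "data": {"commands": [{"translation":[0.021,-0.009,0.014],"twist":[0.007,0.017,0]},{"translation":[0.042,-0.017,0.028],"twist":[0.014,0.035,0]},{"translation":[0.063,-0.026,0.041],"twist":[0.021,0.052,0]},{"translation":[0.085,-0.035,0.054],"twist":[0.029,0.069,0]},{"translation":[0.107,-0.044,0.066],"twist":[0.036,0.087,0]},{"translation":[0.129,-0.053,0.077],"twist":[0.043,0.104,0]},{"translation":[0.151,-0.062,0.088],"twist":[0.05,0.121,0]},{"translation":[0.173,-0.071,0.098],"twist":[0.057,0.138,0]},{"translation":[0.196,-0.081,0.108],"twist":[0.064,0.156,0]},{"translation":[0.219,-0.09,0.117],"twist":[0.071,0.173,0]}]}}

```text
t: 33.8
ee_pos: [604.0, 155.8, 298.4]
orientation: [0.594, 2.996, -0.037]
ft_force: [-7.5, -0.3, 2.1]
width: 28.5
```

```bash
python3 st.py; python3 bar.py s10 .9 1.7
```

```text
{'t': np.float64(33.8), 'qpos': array([ 0.261,  0.335,  1.626, -0.067,  1.114, -0.89 ]), 'ee_pos': array([604.05 , 155.784, 298.403]), 'ft_force': array([-7.545, -0.275,  2.142]), 'moment': array([ 0.088,  1.173, -0.09 ]), 'width': np.float64(28.492)}
tilt 0.09024600830984532 y.xf 0.9999799804645784 yz -0.006803529724518146
[(np.float64(0.9), 129), (np.float64(0.94), 130), (np.float64(0.98), 131), (np.float64(1.02), 131), (np.float64(1.06), 131), (np.float64(1.1), 115), (np.float64(1.14), 13), (np.float64(1.18), 11), (np.float64(1.22), 7), (np.float64(1.26), 10), (np.float64(1.3), 14), (np.float64(1.34), 58), (np.float64(1.38), 130), (np.float64(1.42), 132), (np.float64(1.46), 130), (np.float64(1.5), 131), (np.float64(1.54), 130), (np.float64(1.58), 130), (np.float64(1.62), 131), (np.float64(1.66), 132)]
```

Lever at 1.23 rad and still held. The small radial force says the path is slightly low, so I continue with about 1 mm extra height.

{"op": "send_rows", "data": {"commands": [{"translation":[0.023,-0.01,0.012],"twist":[0.007,0.017,0]},{"translation":[0.046,-0.019,0.021],"twist":[0.014,0.035,0]},{"translation":[0.069,-0.028,0.03],"twist":[0.021,0.052,0]},{"translation":[0.092,-0.038,0.038],"twist":[0.029,0.069,0]},{"translation":[0.116,-0.048,0.046],"twist":[0.036,0.087,0]},{"translation":[0.139,-0.058,0.052],"twist":[0.043,0.104,0]},{"translation":[0.163,-0.068,0.058],"twist":[0.05,0.121,0]},{"translation":[0.187,-0.077,0.062],"twist":[0.057,0.138,0]},{"translation":[0.21,-0.087,0.065],"twist":[0.064,0.156,0]},{"translation":[0.234,-0.097,0.068],"twist":[0.072,0.173,0]}]}}

```text
t: 34.85
ee_pos: [628.1, 145.6, 305.4]
orientation: [-0.61, -3.078, 0.01]
ft_force: [-6.0, -2.9, 1.6]
width: 28.2
```

```bash
python3 st.py; python3 bar.py s11 1.1 1.9
```

```text
{'t': np.float64(34.85), 'qpos': array([ 0.211,  0.393,  1.521, -0.005,  1.233, -0.966]), 'ee_pos': array([628.088, 145.559, 305.398]), 'ft_force': array([-5.953, -2.939,  1.617]), 'moment': array([-0.387,  0.82 , -0.043]), 'width': np.float64(28.207)}
tilt -0.002106084766993239 y.xf 0.9999362474454907 yz -0.00690063831330534
[(np.float64(1.1), 131), (np.float64(1.14), 130), (np.float64(1.18), 129), (np.float64(1.22), 127), (np.float64(1.26), 129), (np.float64(1.3), 128), (np.float64(1.34), 110), (np.float64(1.38), 65), (np.float64(1.42), 9), (np.float64(1.46), 9), (np.float64(1.5), 15), (np.float64(1.54), 115), (np.float64(1.58), 134), (np.float64(1.62), 132), (np.float64(1.66), 131), (np.float64(1.7), 130), (np.float64(1.74), 130), (np.float64(1.78), 130), (np.float64(1.82), 131), (np.float64(1.86), 131)]
```

{"op": "send_rows", "data": {"commands": [{"translation":[0.006,-0.004,0.001],"twist":[0,0,0]},{"translation":[0.012,-0.007,0.002],"twist":[0,0,0]},{"translation":[0.018,-0.011,0.003],"twist":[0,0,0]},{"translation":[0.025,-0.015,0.004],"twist":[0,0,0]},{"translation":[0.031,-0.018,0.005],"twist":[0,0,0]},{"translation":[0.037,-0.022,0.005],"twist":[0,0,0]},{"translation":[0.043,-0.025,0.006],"twist":[0,0,0]},{"translation":[0.05,-0.029,0.006],"twist":[0,0,0]},{"translation":[0.056,-0.033,0.006],"twist":[0,0,0]},{"translation":[0.061,-0.036,0.006],"twist":[0,0,0]}]}}

```text
t: 35.9
ee_pos: [635.1, 142.6, 306.3]
orientation: [-0.611, -3.08, 0.007]
ft_force: [-4.8, -2.9, 0.9]
width: 28.5
```

```bash
python3 st.py; cat > bar2.py <<'E'
from h import *
import sys
s=grab('scene',sys.argv[1]);h=cv2.cvtColor(s['img'],cv2.COLOR_RGB2HSV)[...,1].astype(np.float32)
# per radius, scan horizontally (u) in lever plane at given z; low saturation = bar
pts=[]
for z in range(215,300,6):
    U=np.arange(-40,60,.5);p=proj(s,[ctr+1.45*xf+yf*u+np.array([0,0,z]) for u in U]).astype(np.float32)
    v=cv2.remap(h,p[:,0],p[:,1],cv2.INTER_LINEAR).ravel()<70
    n,l,st,_=cv2.connectedComponentsWithStats(v.astype(np.uint8)[None])
    seg=[(float(U[a]),float(U[a+w-1])) for a,_,w,_,k in st[1:] if 4<w*.5];print(z,seg)
E
python3 bar2.py s12
```

```text
{'t': np.float64(35.9), 'qpos': array([ 0.204,  0.401,  1.507, -0.004,  1.237, -0.974]), 'ee_pos': array([635.052, 142.555, 306.261]), 'ft_force': array([-4.778, -2.944,  0.879]), 'moment': array([-0.387,  0.694, -0.158]), 'width': np.float64(28.49)}
tilt -0.000728497346263774 y.xf 0.9999743544831257 yz -0.0045042115994336955
215 [(-28.0, 11.5)]
221 [(-22.5, 9.0)]
227 [(-21.5, 8.5)]
233 [(-20.0, 9.0)]
239 [(-19.5, 9.0)]
245 [(-18.5, 10.5)]
251 [(-18.0, 10.5)]
257 [(-1.5, 12.0)]
263 [(0.0, 11.0), (54.0, 59.5)]
269 []
275 []
281 [(26.5, 34.5)]
287 []
293 [(29.5, 59.5)]
299 [(23.5, 59.5)]
```

{"op": "send_rows", "data": {"commands": [{"translation":[0.005,-0.003,0],"twist":[0,0,0]},{"translation":[0.01,-0.006,0],"twist":[0,0,0]},{"translation":[0.015,-0.009,0],"twist":[0,0,0]},{"translation":[0.02,-0.012,0],"twist":[0,0,0]},{"translation":[0.025,-0.015,0],"twist":[0,0,0]},{"translation":[0.03,-0.018,0],"twist":[0,0,0]},{"translation":[0.035,-0.021,0],"twist":[0,0,0]},{"translation":[0.04,-0.024,0],"twist":[0,0,0]},{"translation":[0.043,-0.026,0],"twist":[0,0,0]},{"translation":[0.043,-0.026,0],"twist":[0,0,0]}]}}

```text
t: 36.95
ee_pos: [639.8, 140.5, 306.4]
orientation: [-0.61, -3.081, 0.005]
ft_force: [-1.3, -1.4, -2.1]
width: 26.8
```

```bash
python3 st.py; python3 bar2.py s13; python3 - <<'E'
from h import *
s=load('s13')
cv2.imwrite('pics/c10.png',cv2.resize(s['img'][190:340,280:430,::-1],None,fx=4,fy=4,interpolation=cv2.INTER_CUBIC))
E
```

```text
{'t': np.float64(36.95), 'qpos': array([ 0.199,  0.407,  1.498, -0.003,  1.239, -0.98 ]), 'ee_pos': array([639.754, 140.457, 306.412]), 'ft_force': array([-1.348, -1.399, -2.066]), 'moment': array([-0.041,  0.082, -0.248]), 'width': np.float64(26.84)}
tilt -0.00017953735166040456 y.xf 0.9999524879735818 yz -0.0032240689519434126
215 [(-28.0, 11.5)]
221 [(-22.5, 9.0)]
227 [(-21.5, 7.5)]
233 [(-20.5, 8.5)]
239 [(-20.0, 9.0)]
245 [(-19.0, 9.5)]
251 [(-18.0, 10.5)]
257 [(-2.0, 10.5)]
263 [(-1.0, 11.5), (54.0, 59.5)]
269 []
275 []
281 [(20.0, 28.5)]
287 []
293 [(24.0, 59.5)]
299 [(17.5, 59.5)]
```

View pics/c10.png

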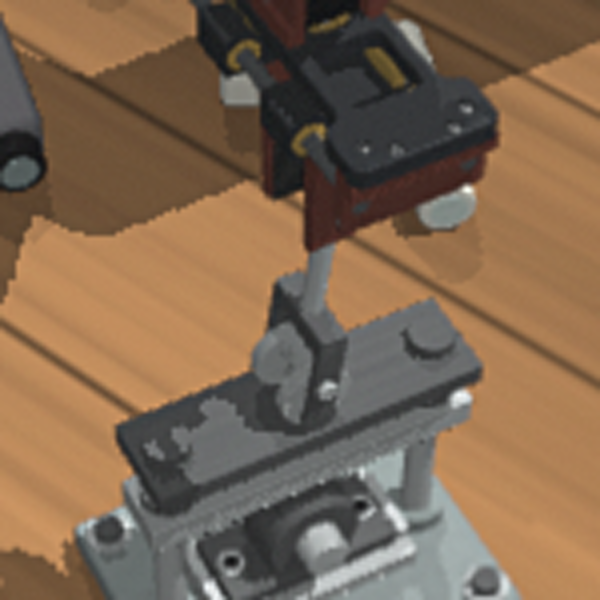

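Scene view: the lever stands nearly upright, with the bar at crop (313,270). The width has dropped to 26.8 mm, so the ball has crept to the pad edge, although the load is now only about 1 N. The cam may hold itself this close to the top. I'll open slightly, shift outward to centre on the ball, and re-pinch.

{"op": "send_rows", "data": {"commands": [{"translation":[0,0,0],"twist":[0,0,0]},{"translation":[0,0,0],"twist":[0,0,0]},{"translation":[-0.03,0.012,0],"twist":[0,0,0]},{"translation":[-0.06,0.024,0],"twist":[0,0,0]},{"translation":[-0.083,0.034,0],"twist":[0,0,0]},{"translation":[-0.083,0.034,0],"twist":[0,0,0]},{"translation":[-0.083,0.034,0],"twist":[0,0,0]},{"translation":[-0.083,0.034,0],"twist":[0,0,0]},{"translation":[-0.083,0.034,0],"twist":[0,0,0]},{"translation":[-0.083,0.034,0],"twist":[0,0,0]}], "grip": 0.1}}

```text
t: 38.0
ee_pos: [631.2, 143.6, 306.3]
orientation: [-0.61, -3.08, 0.006]
ft_force: [0.0, -1.0, 0.4]
width: 39.6
```

```bash
python3 st.py; python3 bar2.py s14; python3 -c "
from h import *
print(knob(load('s14'),(390,236,424,276)))"
```

```text
{'t': np.float64(38.0), 'qpos': array([ 0.207,  0.395,  1.516, -0.003,  1.233, -0.972]), 'ee_pos': array([631.248, 143.607, 306.335]), 'ft_force': array([ 0.015, -1.007,  0.376]), 'moment': array([ 0.038, -0.162,  0.034]), 'width': np.float64(39.577)}
tilt -0.0005762960002984461 y.xf 0.9999524879735818 yz -0.0038594704360198667
215 [(-40.0, 20.5)]
221 [(-40.0, 17.5)]
227 []
233 []
239 []
245 []
251 []
257 []
263 [(54.0, 59.5)]
269 []
275 []
281 [(30.5, 39.0)]
287 []
293 [(35.0, 59.5)]
299 [(28.0, 59.5)]
(np.int32(124), array([407.05645161, 256.57258065]), array([407. , 256.5]), 6.800835609436035)
```

The lever fell back, so the top is not self-holding. I'll repeat with more tool rotation (lean from +0.6 to −0.5 rad), a faster continuous swing, slightly more bias on the ball, and the small path corrections that the forces showed.

{"op": "send_rows", "data": {"commands": [{"translation":[-0.06,0.03,0],"twist":[-0.02,-0.05,0]},{"translation":[-0.15,0.07,0],"twist":[-0.05,-0.11,0]},{"translation":[-0.24,0.11,0],"twist":[-0.07,-0.17,0]},{"translation":[-0.33,0.15,0],"twist":[-0.1,-0.23,0]},{"translation":[-0.42,0.19,0],"twist":[-0.12,-0.29,0]},{"translation":[-0.51,0.23,0],"twist":[-0.14,-0.35,0]},{"translation":[-0.6,0.27,0],"twist":[-0.17,-0.41,0]},{"translation":[-0.69,0.3,0],"twist":[-0.19,-0.46,0]},{"translation":[-0.78,0.33,0],"twist":[-0.21,-0.51,0]},{"translation":[-0.85,0.36,0],"twist":[-0.227,-0.55,0]}], "grip": -1}}

```text
t: 39.05
ee_pos: [545.6, 179.8, 306.4]
orientation: [0.554, 2.794, -0.088]
ft_force: [-0.1, -0.9, -0.1]
width: 87.9
```

{"op": "send_rows", "data": {"commands": [{"translation":[-0.05,0.02,-0.09],"twist":[-0.03,-0.07,0]},{"translation":[-0.1,0.04,-0.18],"twist":[-0.06,-0.14,0]},{"translation":[-0.15,0.06,-0.27],"twist":[-0.09,-0.21,0]},{"translation":[-0.2,0.09,-0.36],"twist":[-0.12,-0.28,0]},{"translation":[-0.25,0.11,-0.45],"twist":[-0.14,-0.35,0]},{"translation":[-0.3,0.13,-0.54],"twist":[-0.17,-0.42,0]},{"translation":[-0.35,0.15,-0.63],"twist":[-0.2,-0.48,0]},{"translation":[-0.39,0.17,-0.71],"twist":[-0.22,-0.53,0]},{"translation":[-0.42,0.187,-0.767],"twist":[-0.227,-0.55,0]},{"translation":[-0.42,0.187,-0.767],"twist":[-0.227,-0.55,0]}]}}

```text
t: 40.05
ee_pos: [503.3, 198.4, 228.8]
orientation: [0.497, 2.507, -0.159]
ft_force: [0.9, -0.1, -0.2]
width: 87.9
```

```bash
python3 st.py; python3 - <<'E'
from h import *
T=np.array([530.0,187.6,188.2]);print('shift',((T-ctrl.get_obs()['ee_pos'])/100).round(3))
Z=np.array([0,0,1])
def e(a): return np.cos(a)*yf-np.sin(a)*Z
def ball(a):
    z=183+115*np.sin(a) if a<.4 else 178+127*np.sin(a)
    return yf*115*np.cos(a)+Z*(z+1.5*np.sin(a))-xf*1.0*(1-np.cos(a))
tl=lambda a:.595-1.095*(a-.07)/1.49
tcp=lambda a:ball(a)+5*e(tl(a))
for a0,a1,n in((.07,.97,10),(.97,1.56,6)):
    print(a0,a1)
    for a in np.linspace(a0,a1,n+1)[1:]: print(((tcp(a)-tcp(a0))/100).round(3).tolist(),(xf*(tl(a0)-tl(a))/.5).round(3).tolist())
E
```

```text
{'t': np.float64(40.05), 'qpos': array([ 0.61 ,  0.249,  2.075, -0.868,  0.67 ,  0.089]), 'ee_pos': array([503.346, 198.353, 228.75 ]), 'ft_force': array([ 0.938, -0.058, -0.19 ]), 'moment': array([ 0.091,  0.094, -0.001]), 'width': np.float64(87.923)}
tilt 0.5934081213409472 y.xf 0.9999856064460311 yz -0.004908510871790769
shift [ 0.267 -0.108 -0.406]
0.07 0.97
[0.009, -0.004, 0.107] [0.05, 0.122, 0.0]
[0.027, -0.012, 0.212] [0.101, 0.245, 0.0]
[0.054, -0.023, 0.316] [0.151, 0.367, 0.0]
[0.088, -0.037, 0.416] [0.202, 0.489, 0.0]
[0.131, -0.055, 0.522] [0.252, 0.612, 0.0]
[0.181, -0.077, 0.623] [0.302, 0.734, 0.0]
[0.239, -0.101, 0.718] [0.353, 0.856, 0.0]
[0.303, -0.128, 0.806] [0.403, 0.978, 0.0]
[0.374, -0.158, 0.887] [0.454, 1.101, 0.0]
[0.45, -0.19, 0.96] [0.504, 1.223, 0.0]
0.97 1.56
[0.089, -0.038, 0.07] [0.055, 0.134, 0.0]
[0.183, -0.077, 0.129] [0.11, 0.267, 0.0]
[0.282, -0.119, 0.176] [0.165, 0.401, 0.0]
[0.383, -0.162, 0.212] [0.22, 0.534, 0.0]
[0.488, -0.206, 0.235] [0.275, 0.668, 0.0]
[0.593, -0.25, 0.246] [0.33, 0.802, 0.0]
```

{"op": "send_rows", "data": {"commands": [{"translation":[0.02,-0.01,-0.03],"twist":[0,0,0]},{"translation":[0.05,-0.02,-0.08],"twist":[0,0,0]},{"translation":[0.085,-0.035,-0.13],"twist":[0,0,0]},{"translation":[0.12,-0.05,-0.185],"twist":[0,0,0]},{"translation":[0.16,-0.065,-0.24],"twist":[0,0,0]},{"translation":[0.195,-0.08,-0.295],"twist":[0,0,0]},{"translation":[0.225,-0.09,-0.34],"twist":[0,0,0]},{"translation":[0.25,-0.1,-0.38],"twist":[0,0,0]},{"translation":[0.267,-0.108,-0.403],"twist":[0,0,0]},{"translation":[0.267,-0.108,-0.403],"twist":[0,0,0]}], "grip": -0.5}}

```text
t: 41.05
ee_pos: [530.9, 187.4, 189.0]
orientation: [0.498, 2.506, -0.158]
ft_force: [-0.6, -0.2, 0.0]
width: 66.2
```

```bash
python3 st.py; python3 - <<'E'
from h import *
Z=np.array([0,0,1])
def e(a): return np.cos(a)*yf-np.sin(a)*Z
def ball(a):
    z=183+115*np.sin(a) if a<.4 else 178+127*np.sin(a)
    return yf*115*np.cos(a)+Z*(z+1.5*np.sin(a))-xf*1.0*(1-np.cos(a))
tcp=lambda a,t:ball(a)+5*e(t)
for a0,a1,n,t0,t1 in((.07,.97,10,.595,.075),(.97,1.56,6,.075,-.42)):
    print(a0,a1)
    for a,t in zip(np.linspace(a0,a1,n+1)[1:],np.linspace(t0,t1,n+1)[1:]): print(((tcp(a,t)-tcp(a0,t0))/100).round(3).tolist(),(xf*(t0-t)/.5).round(3).tolist())
E
```

```text
{'t': np.float64(41.05), 'qpos': array([ 0.556,  0.343,  2.067, -0.97 ,  0.587,  0.169]), 'ee_pos': array([530.94 , 187.382, 189.002]), 'ft_force': array([-0.573, -0.213,  0.023]), 'moment': array([ 0.139,  0.082, -0.015]), 'width': np.float64(66.18)}
tilt 0.5941592126368751 y.xf 1.0000130989370275 yz -0.0037728434317905457
0.07 0.97
[0.01, -0.004, 0.106] [0.04, 0.096, 0.0]
[0.028, -0.012, 0.211] [0.079, 0.192, 0.0]
[0.054, -0.023, 0.314] [0.119, 0.288, 0.0]
[0.089, -0.038, 0.413] [0.159, 0.385, 0.0]
[0.132, -0.056, 0.519] [0.198, 0.481, 0.0]
[0.182, -0.077, 0.619] [0.238, 0.577, 0.0]
[0.24, -0.101, 0.713] [0.277, 0.673, 0.0]
[0.304, -0.128, 0.8] [0.317, 0.769, 0.0]
[0.374, -0.158, 0.881] [0.357, 0.865, 0.0]
[0.45, -0.19, 0.953] [0.396, 0.962, 0.0]
0.97 1.56
[0.089, -0.037, 0.07] [0.063, 0.153, 0.0]
[0.182, -0.077, 0.13] [0.126, 0.305, 0.0]
[0.281, -0.118, 0.178] [0.189, 0.458, 0.0]
[0.382, -0.161, 0.214] [0.252, 0.61, 0.0]
[0.486, -0.205, 0.238] [0.314, 0.763, 0.0]
[0.591, -0.25, 0.249] [0.377, 0.915, 0.0]
```

{"op": "send_rows", "data": {"commands": [{"translation":[-0.009,0.004,-0.008],"twist":[0,0,0]},{"translation":[-0.009,0.004,-0.008],"twist":[0,0,0]},{"translation":[-0.009,0.004,-0.008],"twist":[0,0,0]},{"translation":[-0.009,0.004,-0.008],"twist":[0,0,0]},{"translation":[-0.009,0.004,-0.008],"twist":[0,0,0]},{"translation":[-0.009,0.004,-0.008],"twist":[0,0,0]},{"translation":[-0.009,0.004,-0.008],"twist":[0,0,0]},{"translation":[-0.009,0.004,-0.008],"twist":[0,0,0]},{"translation":[-0.009,0.004,-0.008],"twist":[0,0,0]},{"translation":[-0.009,0.004,-0.008],"twist":[0,0,0]}], "grip": 1}}

```text
t: 42.05
ee_pos: [529.8, 187.6, 188.4]
orientation: [0.498, 2.506, -0.158]
ft_force: [-1.1, -2.8, 0.3]
width: 28.8
```

{"op": "send_rows", "data": {"commands": [{"translation":[0.01,-0.004,0.106],"twist":[0.04,0.096,0]},{"translation":[0.028,-0.012,0.211],"twist":[0.079,0.192,0]},{"translation":[0.054,-0.023,0.314],"twist":[0.119,0.288,0]},{"translation":[0.089,-0.038,0.413],"twist":[0.159,0.385,0]},{"translation":[0.132,-0.056,0.519],"twist":[0.198,0.481,0]},{"translation":[0.182,-0.077,0.619],"twist":[0.238,0.577,0]},{"translation":[0.24,-0.101,0.713],"twist":[0.277,0.673,0]},{"translation":[0.304,-0.128,0.8],"twist":[0.317,0.769,0]},{"translation":[0.374,-0.158,0.881],"twist":[0.357,0.865,0]},{"translation":[0.45,-0.19,0.953],"twist":[0.396,0.962,0]}]}}

```text
t: 43.05
ee_pos: [573.6, 168.7, 282.7]
orientation: [0.597, 3.017, -0.03]
ft_force: [-1.9, -2.6, -8.4]
width: 28.6
```

```bash
python3 st.py; python3 bar.py s15 .6 1.4
```

```text
{'t': np.float64(43.05), 'qpos': array([ 0.29 ,  0.318,  1.687, -0.054,  1.088, -0.867]), 'ee_pos': array([573.558, 168.738, 282.657]), 'ft_force': array([-1.937, -2.602, -8.391]), 'moment': array([-0.218,  0.389, -0.047]), 'width': np.float64(28.597)}
tilt 0.06855961731092969 y.xf 1.0000230760673992 yz -0.0063655496638895005
[(np.float64(0.6), 129), (np.float64(0.64), 131), (np.float64(0.68), 131), (np.float64(0.72), 131), (np.float64(0.76), 132), (np.float64(0.8), 132), (np.float64(0.84), 125), (np.float64(0.88), 15), (np.float64(0.92), 11), (np.float64(0.96), 9), (np.float64(1.0), 9), (np.float64(1.04), 13), (np.float64(1.08), 43), (np.float64(1.12), 120), (np.float64(1.16), 132), (np.float64(1.2), 131), (np.float64(1.24), 131), (np.float64(1.28), 131), (np.float64(1.32), 130), (np.float64(1.36), 130)]
```

Lever at 0.975 rad with no lag. Completing the swing.

{"op": "send_rows", "data": {"commands": [{"translation":[0.088,-0.039,0.066],"twist":[0.063,0.153,0]},{"translation":[0.181,-0.08,0.123],"twist":[0.126,0.305,0]},{"translation":[0.279,-0.122,0.17],"twist":[0.189,0.458,0]},{"translation":[0.38,-0.166,0.205],"twist":[0.252,0.61,0]},{"translation":[0.484,-0.21,0.229],"twist":[0.314,0.763,0]},{"translation":[0.57,-0.247,0.239],"twist":[0.377,0.915,0]},{"translation":[0.589,-0.256,0.24],"twist":[0.377,0.915,0]},{"translation":[0.589,-0.256,0.24],"twist":[0.377,0.915,0]},{"translation":[0.589,-0.256,0.24],"twist":[0.377,0.915,0]},{"translation":[0.589,-0.256,0.24],"twist":[0.377,0.915,0]}]}}

```text
t: 44.1
ee_pos: [633.7, 143.0, 307.7]
orientation: [-0.529, -2.675, -0.105]
ft_force: [-2.3, -4.4, 0.9]
width: 28.4
```

```bash
python3 st.py; python3 bar2.py s16; python3 - <<'E'
from h import *
o=ctrl.get_obs()['ee_pos'];print('tcp u,lat',(o-ctr)@yf,(o-ctr)@xf)
E
```

```text
{'t': np.float64(44.1), 'qpos': array([ 0.117,  0.577,  1.28 ,  0.195,  1.658, -1.083]), 'ee_pos': array([633.711, 143.033, 307.732]), 'ft_force': array([-2.274, -4.445,  0.885]), 'moment': array([-0.593,  0.169,  0.108]), 'width': np.float64(28.375)}
tilt -0.4196287038724738 y.xf 1.0000061981230413 yz -0.005246164873019876
215 [(-26.5, 10.0)]
221 [(-22.0, 7.5)]
227 [(-21.5, 5.5)]
233 [(-21.0, 6.0)]
239 [(-20.5, 6.0)]
245 [(-20.0, 6.5)]
251 [(-20.0, -5.0)]
257 []
263 [(-3.5, 4.0), (54.0, 59.5)]
269 [(51.5, 59.5)]
275 [(-12.5, 6.5)]
281 [(-17.5, 21.0)]
287 [(-20.5, 33.0), (50.0, 55.5)]
293 [(-22.5, 45.5)]
299 [(-26.0, 59.5)]
tcp u,lat 6.0532116213288445 -0.22616582688719
```

The lever now stands at about 1.54 rad, the grip is sound at 28.4 mm, and the tangential load is under 1 N. I relieve the side load slightly, hold one second and check that nothing creeps.

{"op": "send_rows", "data": {"commands": [{"translation":[-0.001,-0.003,0],"twist":[0,0,0]},{"translation":[-0.003,-0.007,0],"twist":[0,0,0]},{"translation":[-0.003,-0.007,0],"twist":[0,0,0]},{"translation":[-0.003,-0.007,0],"twist":[0,0,0]},{"translation":[-0.003,-0.007,0],"twist":[0,0,0]},{"translation":[-0.003,-0.007,0],"twist":[0,0,0]},{"translation":[-0.003,-0.007,0],"twist":[0,0,0]},{"translation":[-0.003,-0.007,0],"twist":[0,0,0]},{"translation":[-0.003,-0.007,0],"twist":[0,0,0]},{"translation":[-0.003,-0.007,0],"twist":[0,0,0]}]}}

```text
t: 45.15
ee_pos: [633.6, 142.8, 307.8]
orientation: [-0.528, -2.675, -0.108]
ft_force: [-1.2, 1.0, -1.0]
width: 28.7
```

```bash
python3 st.py; python3 bar2.py s17|head -6; cp pics/s17.png pics/final.png; python3 - <<'E'
from h import *
a=load('s17')['img'].astype(int);b=load('s16')['img'].astype(int);c=load('s13')['img'].astype(int)
print('change s16-s17 near lever',np.abs(a-b)[250:300,350:375].mean())
# block region unchanged vs start? compare thermometer & block areas between s4 and s17
d=load('s4')['img'].astype(int)
print('block',np.abs(a-d)[315:335,330:375].mean())
E
```

```text
{'t': np.float64(45.15), 'qpos': array([ 0.116,  0.577,  1.28 ,  0.197,  1.658, -1.085]), 'ee_pos': array([633.635, 142.825, 307.799]), 'ft_force': array([-1.174,  1.027, -1.029]), 'moment': array([ 0.139, -0.181, -0.212]), 'width': np.float64(28.668)}
tilt -0.42055443919068713 y.xf 0.9999680910854062 yz -0.0037117801488359414
215 [(-26.5, 10.0)]
221 [(-22.0, 7.5)]
227 [(-21.5, 5.5)]
233 [(-21.0, 6.0)]
239 [(-20.5, 6.0)]
245 [(-20.5, 6.5)]
change s16-s17 near lever 1.2792
block 4.326296296296296
```

```bash
python3 -c "
from workcell import ctrl
print(ctrl.close_job())"
```

```text
the job is handed in; nothing more can be done
None
```

The reading is taken and the thermometer is back on the bench. The clamp is open, with the lever upright and its knob still held. I handed the job in at t ≈ 45 s.

**Thermometer:** I held the small grey one about 88 mm straight in front of the pin end for just over 2 s. The check image put the aim about 1–2 mm off centre. I then laid it flat where it had been, and a later picture showed it lying there.

**Lever:** The first two tries did not hold, and both times the lever sprang back:
- **First try:** the knob slipped out of the fingers late in the swing.
- **Second try:** the knob crept to the pad edge near the top, and the lever fell when I opened the fingers to re-grip.
- **Third try:** I turned the tool along with the lever and swung faster, and the grip held.

**Last checks:**
- **Grip:** it was sound at 28.7 mm, with forces of about 1 N on each axis and no movement over a full second.
- **Lever angle:** I estimate 1.54 rad with an error of about 0.03, so just short of the top and not over it. That comes from image edges; one of them, the slope of the bar's edge, read slightly lower, at about 1.52.
- **Not confirmed by eye:** my picture viewings were used up, so I could not look at the final state. An image difference around the block showed only a small change. I took it as undisturbed, but did not verify it.
- **Joint limit:** joint 4 read −1.31 rad, which is its range limit, for a moment while I leaned the tool for the second try. I backed off at once.

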